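# Cap and lock two centrifuge buckets

### The arm

A 6-joint arm with a two-finger parallel gripper is mounted at the origin on a cart in front of the work surface, level with it; the furniture and walls round the work are solid. World frame = base frame: x ahead of the robot, y to its left, z up, the work surface at z = 0. Lengths are in mm, angles in rad, forces in N, time in s.
With the tool pointing down it reaches from about 325 to 875 mm from the base axis. Payload 4.4 kg.
Tool frame: the origin (TCP) lies on the centre line of the jaws, within the pads' length; the fingertips stand ahead of it and the grasp point (between the pads) lies 6 mm ahead of it (ctrl.tcp_to_tips is the z of the fingertips in the tool frame, in mm); z points along the fingers, y is the direction in which the jaws open and shut (so a half turn about z gives the same grasp; the last joint's range is limited). The gripper opens to 85 mm and grips with 20 to 120 N. Pads are 22 mm wide; open, the fingers measure 114 mm over their backs; the gripper's body (76 mm by 85 mm) begins 54 mm behind the grasp point. The pads swing forward as they close: fully open they stand 13 mm farther back than shut.
Start: joints at [0.999, 0.207, 1.542, -0, 1.393, -0.15], TCP at [235.417, 524.601, 256.282] pointing down, gripper open.
Joint ranges: [-2.73, 2.73], [-0.86, 2.22], [0.23, 2.46], [-1.11, 4.25], [0.08, 2.63], [-2.82, 2.82]. Speed limits (rad/s): [2.79, 2.79, 3.14, 3.14, 3.14, 3.14].

### API

Orientations are given as a 3x3 rotation matrix whose columns are the frame's x, y, z axes.
In Python, from plant import ctrl, sensors, optics gives the robot as it stands. Calls block until the motion is done:
- ctrl.move_ptp(position, orientation): joint-space move of the TCP to a pose.
- ctrl.move_l(position, rot=None, vel=150, threshold=None): straight line of the TCP; rot=None keeps the orientation; vel is the mean speed in mm/s. With threshold (N) it stops when the force on the tool has changed by that much, and returns True; else False.
- ctrl.set_joints(angles): joint-space move.
- ctrl.gripper_to(opening, force=None): finger opening in mm; force is the grip in N (None keeps the last); returns when the fingers have stopped.
- ctrl.hold(seconds).
- ctrl.solve_ik(position, orientation): joint angles nearest the present ones, or None.
- sensors.read_state(): the state.
- optics.grab_frame(name): name is "scene" or "side" or "wrist"; returns (picture, depth): 384x512x3 uint8, red, green, blue; 384x512 float32, mm along the optical axis (not along the pixel's ray), 0 where there is no reading.
- optics.camera_params(name): a dict with "mtx" (3x3 intrinsics, pixels), "R" (3x3) and "t" (3): a world point X has camera coordinates R X + t; the wrist camera has in their place "T_tool_cam" (4x4, takes a point from camera to tool coordinates, whose origin is the TCP and whose axes are the flange's). Camera axes: x right, y down, z forward; pixel columns grow to the right and rows downward; lengths in mm; the calibration is good to about 2 mm. The wrist camera is an equidistant fisheye: a pixel r from the principal point sees the ray r / f radians off the axis. A picture is of the moment at which its call begins: read the wrist's pose just before it. camera_params takes no time and is no camera call.
A pose or a line that the arm cannot do raises ctrl.MotionError and nothing moves.
- ctrl.finish_job(): hands the job in, once; it reports no verdict.
The state is a dict: "t": time; "q": joint angles; "qvel": joint speeds; "tau": joint torques, N m; "eef_pos": TCP position; "eef_rot": TCP orientation; "force": force on the tool from outside, world axes, zero at the start; "wrist_torque": the same for the moment, N m; "grip_width": finger opening in mm.
Only numpy, scipy, OpenCV 4.12 (cv2) and the standard library are available. Lean on these libraries where they do the work, as an engineer would, in place of code of your own. Each camera call takes 0.05 s, during which the arm holds its last target.

### The job

Close both loaded centrifuge buckets: put on each the bayonet cap that matches it in size and colour, bar up, press it down on its sprung seal and turn it clockwise until it locks. The orange cap lies on the bench; the blue one, just rinsed, stands on edge in the wire rack, so it has to be laid down and taken again by its bar. Leave the green spare cap in the rack and do not push the beaker or the timer about.

Things in the scene. Friction and masses are not known exactly. Their poses are not given: they have to be found in the camera images.
- large_bucket: Large centrifuge bucket, aluminium with coloured ring (blue), four capped tubes inside, fixed in a black stand. Origin on the bench on its axis, z up. Body 82 mm across to z = 83 mm, then a neck 64 mm across, rim z = 107. Two bayonet lugs (77 mm across, tops z = 105.5) centred on bucket +x and -x (white lines), 40 deg either way; gaps between them round +y and -y.
- large_bucket_mouth (a point): Centre of the top of the large bucket's black seal ring, bucket z = 115 mm. Sprung: 1.2 N per mm, travel 7.5 mm. Undersides of the lugs in the order met by a cap turning clockwise (seen from above): hump from +40 to +18 deg, down to z = 98 (its first 10 deg to 99); pocket +18 to -18 deg, roof z = 100; stop -18 to -40 deg, down to z = 90.5.
- small_bucket: Small centrifuge bucket, aluminium with coloured ring (orange), three capped tubes inside, fixed in a black stand. Origin on the bench on its axis, z up. Body 66 mm across to z = 83 mm, then a neck 48 mm across, rim z = 107. Two bayonet lugs (61 mm across, tops z = 105.5) centred on bucket +x and -x (white lines), 40 deg either way; gaps between them round +y and -y.
- small_bucket_mouth (a point): Centre of the top of the small bucket's black seal ring, bucket z = 115 mm. Sprung: 1.2 N per mm, travel 7.5 mm. Undersides of the lugs in the order met by a cap turning clockwise (seen from above): hump from +40 to +18 deg, down to z = 98 (its first 10 deg to 99); pocket +18 to -18 deg, roof z = 100; stop -18 to -40 deg, down to z = 90.5.
- large_cap: Blue bayonet cap, 91 mm across, 0.05 to 0.11 kg. Origin: centre of its open rim (underside); z out through the top. Skirt 5 mm thick, top plate z = 16.5 to 20.5 mm, so its rim can be pinched across 20.5 mm. Two steel lugs inside the skirt at cap +x and -x: 28 deg wide, z = 0 to 4, 68 mm apart. Starts on edge in the rack, axis about level 56 mm up, top facing rack +x, x upright.
- large_cap_bar (a point): Middle of the grip bar on the large cap: bar along cap y, 69 mm long, 12 mm thick, cap z = 20.5 to 36.5. To close: cap x 54 to 126 deg anticlockwise of bucket x (or half a turn on), press till cap origin is at bucket z = 91 to 93 mm (5 to 9 N), turn clockwise to the stop: cap x parallel to bucket x. Let go: it rises to z = 96, lugs in the pockets.
- small_cap: Orange bayonet cap, 75 mm across, 0.05 to 0.11 kg. Origin: centre of its open rim (underside); z out through the top. Skirt 5 mm thick, top plate z = 16.5 to 20.5 mm, so its rim can be pinched across 20.5 mm. Two steel lugs inside the skirt at cap +x and -x: 28 deg wide, z = 0 to 4, 52 mm apart. Starts lying on the bench, top up.
- small_cap_bar (a point): Middle of the grip bar on the small cap: bar along cap y, 53 mm long, 12 mm thick, cap z = 20.5 to 36.5. To close: cap x 54 to 126 deg anticlockwise of bucket x (or half a turn on), press till cap origin is at bucket z = 91 to 93 mm (5 to 9 N), turn clockwise to the stop: cap x parallel to bucket x. Let go: it rises to z = 96, lugs in the pockets.
- cap_rack: White wire drying rack, 195 mm long (its x), 65 mm wide, fixed. Origin on the bench under its middle. Slots at x = -55 and +55 mm, each between two hoops 34.5 mm high, 22.6 mm clear; the blue cap stands in one, the green in the other, on rails 24 mm either side of the middle.
- panel_meter: Fixed beige instrument between rack and buckets, an obstacle: 220 (its x) x 180 mm, 170 mm high; origin about the middle of its underside. The bench beyond its left rear corner, between rack and beaker, is free.
- beaker: Glass beaker, 106 mm across, 132 mm high, loose; origin at the middle of its foot. Leave it.
- timer: White lab timer, 32 x 66 x 62 mm, standing loose; origin at the middle of its foot. Leave it.
- spare_cap: Green spare cap like the others, 83 mm across, fits neither bucket; on edge in the other slot of the rack. Leave it.

How it is judged (in metres and radians):
At the end, for the whole second after the job is handed in: each cap on its own bucket, at rest, bar up and level within 3.5 deg, centred within 4 mm, turned home (cap x within 10 deg of parallel to bucket x), risen into the pockets (cap origin 94 to 98 mm above the bench); the green cap within 3 cm of its start (horizontal distance between large_cap and large_bucket below 0.004 m and z of large_cap in the frame of large_bucket between 0.094 and 0.098 m and angle between each of large_cap, small_cap's own z axis and vertical below 0.06 rad and angle between the x axis of large_cap and the x axis of large_bucket, either way round below 0.18 rad and linear speed of each of large_cap, small_cap below 0.02 m/s and horizontal distance between small_cap and small_bucket below 0.004 m and z of small_cap in the frame of small_bucket between 0.094 and 0.098 m and angle between the x axis of small_cap and the x axis of small_bucket, either way round below 0.18 rad and distance of spare_cap from where it was at the start of the episode below 0.03 m); the robot touches nothing.
It fails at once if the beaker is pushed more than 3 cm (distance of beaker from where it was at the start of the episode above 0.03 m).
It fails at once if the timer is pushed more than 3 cm (distance of timer from where it was at the start of the episode above 0.03 m).
It also fails if it takes over 72 s, if anything falls off the work surface, if the arm or the gripper's body presses on something with over 40 N, if the wrist force passes 120 N, or if a joint passes its speed limit or range.

## Working session

There is one attempt and no reset: what is moved stays moved. The work goes in short steps, each a Python script; the robot and the scene stay as the last script left them, time stands still between calls to the robot, and variables do not carry over. Pictures are saved under pics/ and viewed, and the job is handed in when it is done.

```bash
ls; mkdir -p pics
python3 - <<'E'
from plant import ctrl,sensors,optics
import cv2,numpy as np
np.set_printoptions(precision=4,suppress=True)
s=sensors.read_state(); print(s['t'],s['eef_pos'],s['eef_rot'],s['grip_width'],ctrl.tcp_to_tips)
for n in ['scene','side','wrist']:
    im,d=optics.grab_frame(n); np.savez('pics/%s0.npz'%n,im=im,d=d)
    cv2.imwrite('pics/%s0.png'%n,cv2.resize(im[:,:,::-1],(800,600),interpolation=cv2.INTER_CUBIC))
    print(n,optics.camera_params(n))
E
```

```text
pics
0.0 [235.0086 523.9871 255.0867] [[-0.9124  0.4094 -0.0013]
 [ 0.4094  0.9124 -0.002 ]
 [ 0.0004 -0.0023 -1.    ]] 85.75146794297406 25.0
scene {'mtx': array([[418.4815,   0.    , 254.0512],
       [  0.    , 418.4815, 194.1509],
       [  0.    ,   0.    ,   1.    ]]), 'R': array([[ 0.5201, -0.8541, -0.0005],
       [-0.4214, -0.2561, -0.8699],
       [ 0.7429,  0.4527, -0.4932]]), 't': array([-270.3118,  322.3776, 1128.7271])}
side {'mtx': array([[367.7262,   0.    , 257.1933],
       [  0.    , 367.7262, 189.9024],
       [  0.    ,   0.    ,   1.    ]]), 'R': array([[-0.9965, -0.0802,  0.022 ],
       [-0.0626,  0.5495, -0.8331],
       [ 0.0547, -0.8316, -0.5526]]), 't': array([ 546.7308,  128.7358, 1130.9493])}
wrist {'mtx': array([[297.3186,   0.    , 245.9733],
       [  0.    , 297.3186, 192.8266],
       [  0.    ,   0.    ,   1.    ]]), 'T_tool_cam': array([[  -0.0006,   -0.9609,   -0.277 ,   71.3851],
       [   1.    ,   -0.0006,   -0.0001,   -0.1502],
       [  -0.    ,   -0.277 ,    0.9609, -117.19  ],
       [   0.    ,    0.    ,    0.    ,    1.    ]])}
```

View pics/scene0.png

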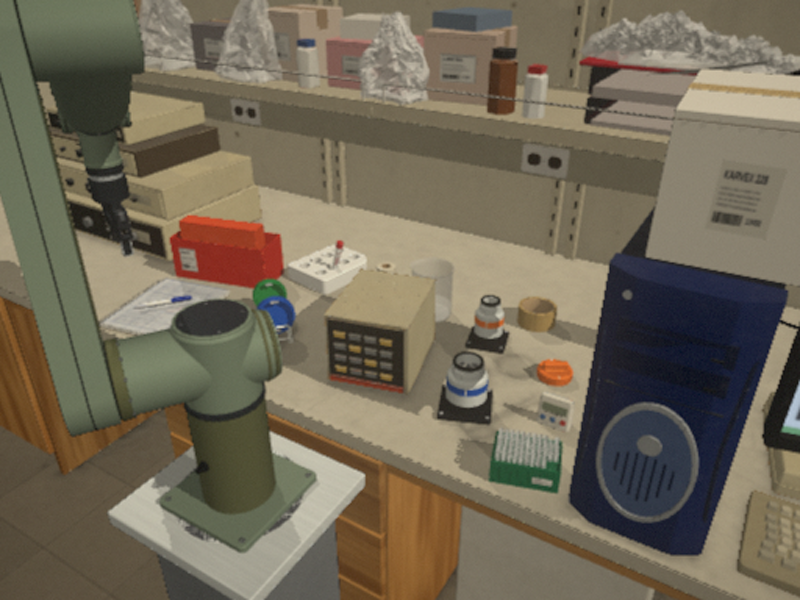

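View pics/side0.png

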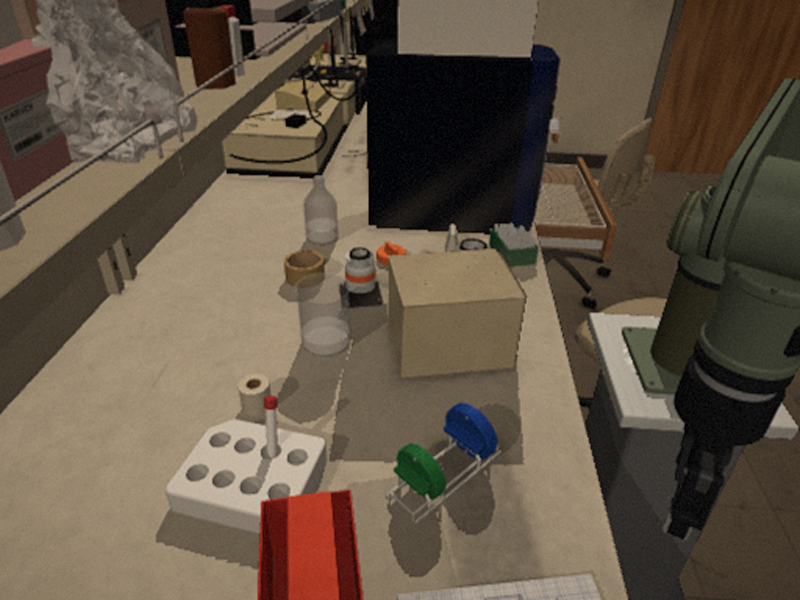

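View pics/wrist0.png

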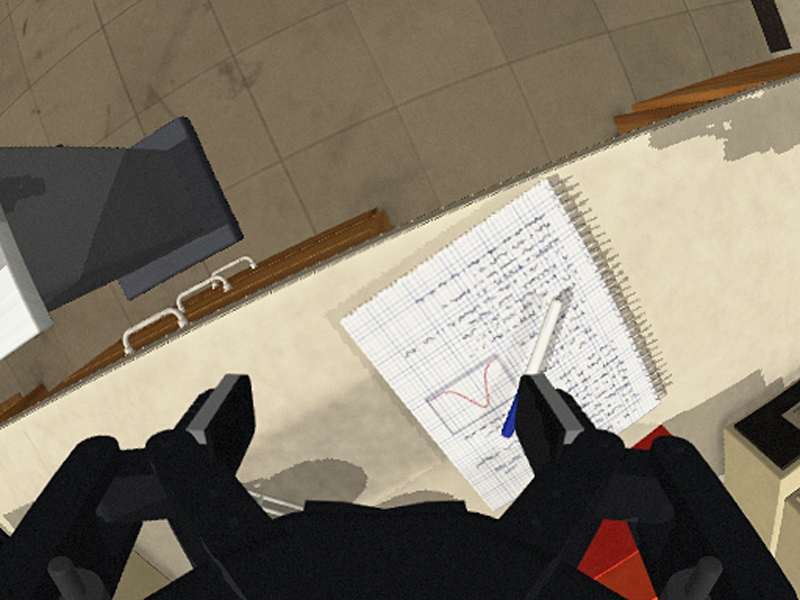

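```bash
cat > h.py <<'E'
import numpy as np,cv2
from plant import ctrl,sensors,optics
np.set_printoptions(precision=2,suppress=True)
def pts(name,im,d,pose=None):
    P=optics.camera_params(name);m=P['mtx']
    v,u=np.mgrid[:384,:512].astype(float)
    x=(u-m[0,2])/m[0,0];y=(v-m[1,2])/m[1,1]
    if name=='wrist':
        r=np.hypot(x,y)+1e-12;k=np.tan(r)/r
        C=np.stack([x*k*d,y*k*d,d],-1)
        T=P['T_tool_cam'];X=C@T[:3,:3].T+T[:3,3]
        X=X@pose[1].T+pose[0]
    else:
        C=np.stack([x*d,y*d,d],-1); X=(C-P['t'])@P['R']
    X[d<=0]=np.nan
    return X
def wgrab(tag):
    s=sensors.read_state();im,d=optics.grab_frame('wrist')
    np.savez('pics/%s.npz'%tag,im=im,d=d,p=s['eef_pos'],R=s['eef_rot'])
    return im,d,pts('wrist',im,d,(np.array(s['eef_pos']),np.array(s['eef_rot'])))
def crop(im,u0,v0,u1,v1,k,fn):
    c=cv2.resize(im[v0:v1,u0:u1,::-1],None,fx=k,fy=k,interpolation=cv2.INTER_CUBIC);cv2.imwrite(fn,c)
def down(a):  # tool y (jaw dir) at world angle a, z down
    y=np.array([np.cos(a),np.sin(a),0]);z=np.array([0,0,-1.]);return np.stack([np.cross(y,z),y,z],1)
E
python3 - <<'E'
from h import *
z=np.load('pics/scene0.npz');crop(z['im'],270,170,380,280,5,'pics/s_b.png')
X=pts('scene',z['im'],z['d'])
for n,(u,v) in dict(benchR=(340,260),lb_top=(299,229),sb_top=(314,192),ocap=(355,238),timer=(355,258),meter=(245,185),blue=(178,203),green=(172,188),lstand=(298,262),beaker=(281,185)).items(): print(n,X[v,u])
z=np.load('pics/side0.npz');crop(z['im'],240,245,330,335,6,'pics/d_r.png');crop(z['im'],185,130,345,245,5,'pics/d_b.png')
X=pts('side',z['im'],z['d'])
for n,(u,v) in dict(bench=(200,240),blue=(303,280),green=(270,305)).items(): print(n,X[v,u])
E
```

```text
benchR [ 482.68 -343.25   -3.41]
lb_top [ 436.56 -215.15   97.26]
sb_top [ 673.48 -159.28  100.11]
ocap [ 592.46 -351.35   18.28]
timer [ 446.05 -399.01   52.07]
meter [482.36  12.85 168.55]
blue [429.62 275.09  43.76]
green [501.23 365.91  47.79]
lstand [ 368.04 -249.23   27.94]
beaker [668.87 -27.37  93.99]
bench [707.23 113.71   0.61]
blue [417.45 299.95  65.7 ]
green [491.36 377.07  61.99]
```

View pics/s_b.png

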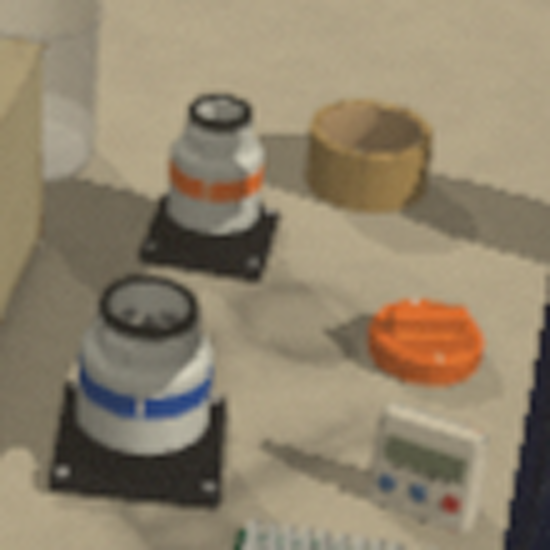

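View pics/d_r.png

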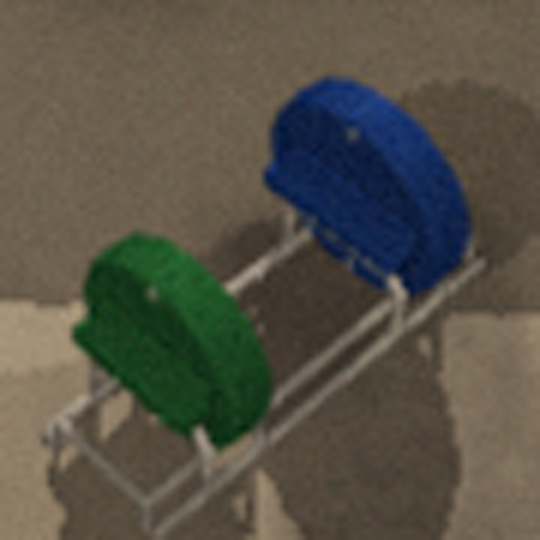

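View pics/d_b.png

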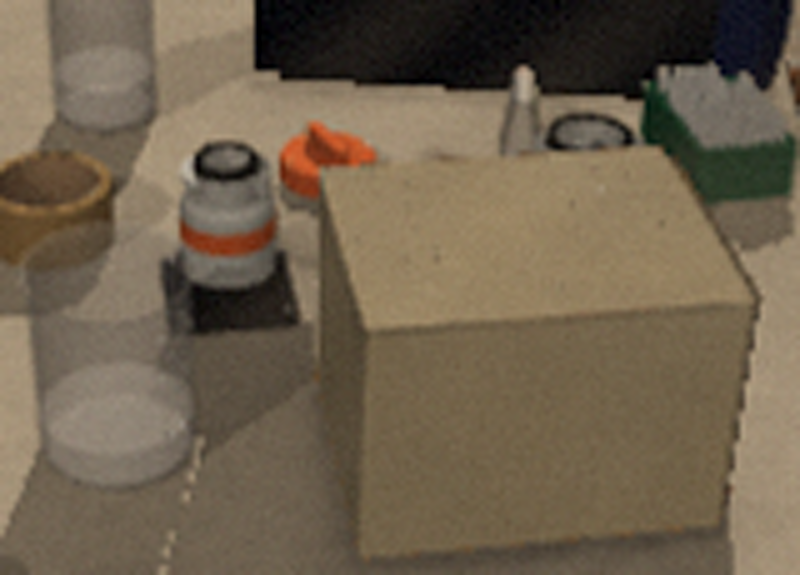

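Run:
```python
from h import *
for n in ['scene','side']:
    z=np.load('pics/%s0.npz'%n);im=z['im'];X=pts(n,im,z['d'])
    h=cv2.cvtColor(im,cv2.COLOR_RGB2HSV);H,S,V=h[...,0].astype(int),h[...,1],h[...,2]
    for c,(a,b) in dict(blue=(100,125),green=(50,85),orange=(3,14)).items():
        m=(H>=a)&(H<=b)&(S>140)&(V>40)
        P=X[m];P=P[np.isfinite(P[:,0])]
        for box,(x0,x1,y0,y1) in dict(rack=(300,600,200,450),bk=(300,750,-420,-100)).items():
            Q=P[(P[:,0]>x0)&(P[:,0]<x1)&(P[:,1]>y0)&(P[:,1]<y1)&(P[:,2]>3)&(P[:,2]<130)]
            if len(Q)<8: continue
            mu=np.median(Q,0);c0=Q-Q.mean(0);w,v=np.linalg.eigh(c0.T@c0/len(Q))
            print(n,c,box,len(Q),mu,Q.min(0),Q.max(0),'normal',v[:,0],np.sqrt(w))
    q=X[(X[...,2]>163)&(X[...,2]<176)&(X[...,0]>330)&(X[...,0]<650)&(abs(X[...,1])<180)]
    if len(q)>50: print(n,'meter',cv2.minAreaRect(q[:,:2].astype(np.float32)))
```

```text
scene blue rack 211 [429.39 275.52  65.42] [391.26 243.03  25.83] [482.57 376.65 102.32] normal [0.82 0.5  0.27] [10.44 17.01 23.57]
scene blue bk 32 [ 380.63 -258.31   66.03] [ 369.12 -271.22   58.72] [ 402.03 -229.71   71.11] normal [0.54 0.61 0.58] [ 2.74  3.32 12.45]
scene orange rack 30 [579.31 448.54  79.03] [574.88 443.83  37.92] [593.32 449.96 115.02] normal [-0.15  0.99  0.02] [ 1.58  5.15 24.05]
scene orange bk 353 [ 593.41 -346.42   19.43] [ 358.64 -418.59    3.26] [ 654.14 -101.3    71.59] normal [ 0.18  0.19 -0.97] [ 7.42 41.57 72.59]
scene meter ((453.8953552246094, -2.87945556640625), (233.54116821289062, 179.62966918945312), 13.725983619689941)
side blue rack 749 [421.93 293.65  70.21] [384.09 255.95  15.22] [462.03 319.59 104.88] normal [-0.58 -0.8  -0.16] [ 6.5  19.34 23.25]
side green rack 662 [494.73 374.72  67.04] [459.99 341.41  31.19] [530.39 398.02  96.19] normal [0.53 0.79 0.32] [ 5.56 15.97 20.91]
side orange bk 222 [ 624.71 -320.74   26.59] [ 570.09 -375.14    3.75] [ 687.36 -127.03   72.96] normal [ 0.13 -0.22  0.97] [ 8.54 17.21 98.14]
side meter ((454.1540832519531, -0.0131683349609375), (226.95150756835938, 180.83831787109375), 14.169682502746582)
```

Run:
```python
from h import *
ctrl.move_ptp([490,295,245],down(np.radians(47)))
s=sensors.read_state();print(s['t'],s['q'],s['eef_pos'])
im,d,X=wgrab('w1')
cv2.imwrite('pics/w1.png',cv2.resize(im[:,:,::-1],(800,600),interpolation=cv2.INTER_CUBIC))
```

```text
1.4417 [ 0.39  0.21  1.56  0.    1.37 -0.43] [489.39 295.84 245.02]
```

View pics/w1.png

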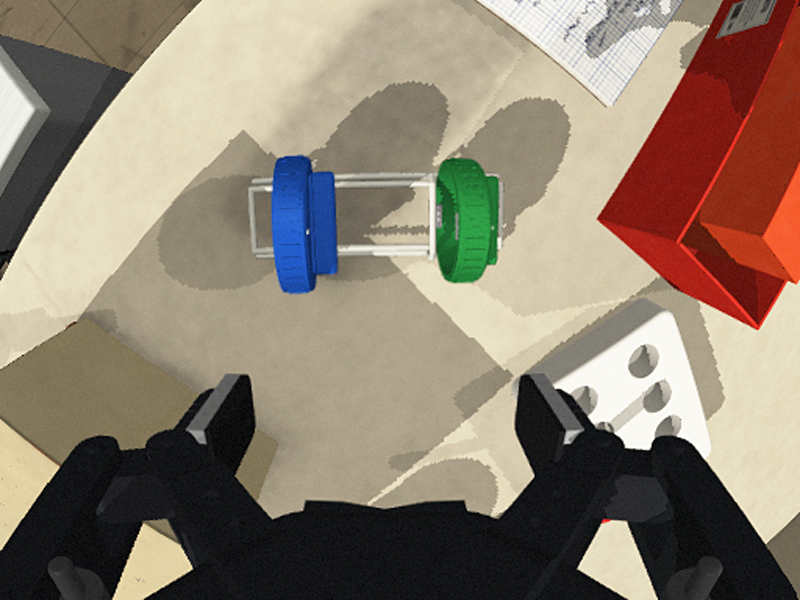

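```bash
cat >> h.py <<'E'
def mask(im,c):
    h=cv2.cvtColor(im,cv2.COLOR_RGB2HSV);H,S,V=h[...,0].astype(int),h[...,1],h[...,2]
    a,b=dict(blue=(100,125),green=(50,85),orange=(3,14))[c]
    return (H>=a)&(H<=b)&(S>130)&(V>40)
E
python3 - <<'E'
from h import *
from scipy.optimize import least_squares
z=np.load('pics/w1.npz');im=z['im'];X=pts('wrist',im,z['d'],(z['p'],z['R']))
for c,R in (('blue',45.5),('green',41.5)):
    m=mask(im,c); m=cv2.erode(m.astype(np.uint8),np.ones((3,3)))>0
    P=X[m];P=P[np.isfinite(P[:,0])&(P[:,2]>20)&(P[:,2]<120)]
    best=None
    for a0 in [47]:
        u0=np.array([np.cos(np.radians(a0)),np.sin(np.radians(a0)),0]);
        s=P@u0;print(c,len(P),P.mean(0),'axial range',np.percentile(s,[1,5,20,50,80,95,99]), 'zmax',P[:,2].max())
        for lo,hi in [(s.min(),s.min()+20.5)]:
            Q=P[(s>=lo)&(s<=hi)]
            def f(p):
                a,e,cc,h=p;u=np.array([np.cos(a)*np.cos(e),np.sin(a)*np.cos(e),np.sin(e)])
                n=np.array([-np.sin(a),np.cos(a),0]);o=n*cc+np.array([0,0,h])
                dd=Q-o; ax=dd@u; r=np.linalg.norm(dd-ax[:,None]*u,axis=1); return r-R
            n0=np.array([-u0[1],u0[0],0])
            r=least_squares(f,[np.radians(a0),0,P.mean(0)@n0,56],loss='soft_l1')
            print(np.degrees(r.x[:2]),r.x[2:],np.std(r.fun),len(Q))
            a=r.x[0];u=np.array([np.cos(a),np.sin(a)]);n=np.array([-u[1],u[0]])
            t=P[:,:2]@u; 
            print('t hist',np.histogram(t,bins=np.arange(np.floor(t.min()),t.max()+2,2)))
            np.save('pics/%s_fit.npy'%c,r.x)
E
```

```text
blue 2810 [425.72 286.39  81.76] axial range [485.33 486.93 491.57 500.54 507.01 513.83 515.68] zmax 103.25580807831619
[ 47.07 -12.21] [-119.91  161.49] 8.98491420865084 1941
t hist (array([ 21, 140, 177, 182, 186, 186, 181, 187, 238, 347, 289, 126, 124,
       119, 121, 124,  62]), array([483., 485., 487., 489., 491., 493., 495., 497., 499., 501., 503.,
       505., 507., 509., 511., 513., 515., 517.]))
green 2054 [494.46 362.25  74.19] axial range [589.65 591.44 594.62 600.63 608.62 622.01 623.91] zmax 95.46425093532903
[48.19 -3.11] [-129.6    84.31] 2.0838711211070975 1667
t hist (array([ 48, 143, 211, 213, 222, 188, 168, 157, 148, 140, 116,  92,  37,
         0,   1,  20,  69,  80,   1]), array([586., 588., 590., 592., 594., 596., 598., 600., 602., 604., 606.,
       608., 610., 612., 614., 616., 618., 620., 622., 624.]))
```

Run:
```python
from h import *
z=np.load('pics/w1.npz');im=z['im'];X=pts('wrist',im,z['d'],(z['p'],z['R']))
m=mask(im,'blue');P=X[m];P=P[np.isfinite(P[:,0])&(P[:,2]>20)&(P[:,2]<120)]
a=np.radians(47);u=np.array([np.cos(a),np.sin(a)]);n=np.array([-u[1],u[0]])
t=P[:,:2]@u;l=P[:,:2]@n
print('t',t.min(),t.max(),'l',l.min(),l.max())
for lo in range(-170,-70,8):
    k=(l>=lo)&(l<lo+8)
    if k.sum()>5: print(lo+4,t[k].min(),t[k].max(),np.percentile(P[k,2],95))
k=P[:,2]>80
B=P[(t>508)];lb=B[:,:2]@n;print('bar l',lb.min(),lb.max(),np.median(B[:,2]))
for z0 in (75,85,92,97):
    k=abs(P[:,2]-z0)<2.5;print(z0,t[k].min(),t[k].max(),l[k].min(),l[k].max())
```

```text
t 480.722001070188 517.4058137523008 l -163.66033958908486 -74.0214647425387
-158 484.1303241922934 503.7614549785082 84.1925200841452
-150 484.2931939591242 517.326350726544 92.45814017410007
-142 484.95033891721584 517.4058137523008 96.99691235607891
-134 484.7137377434643 516.6912066334111 100.10393866276105
-126 485.0770221580853 516.8001265157806 101.79531537187894
-118 484.61250817273236 516.8253818912493 102.4902514182415
-110 484.8728401147337 516.9327688738101 101.49316032080242
-102 484.53013336906577 516.9387581057365 99.62222108612625
-94 484.1280830267378 516.0612486802243 96.04574610503408
-86 482.9606462455248 516.110242837305 90.92347834546347
-78 480.722001070188 501.79230818709453 81.32149728685984
bar l -151.8755495702661 -84.8892225814765 59.74068730048725
75 481.56549589621955 503.7614549785082 -161.0578283398806 -76.29483219053226
85 482.9606462455248 504.5970771466997 -154.99058739688016 -81.20758585621368
92 484.1163592099961 504.9760332379068 -150.61403546247675 -87.89858712158691
97 484.1280830267378 504.76399275402946 -144.57306251665773 -94.04069948322675
```

```bash
cat >> h.py <<'E'
def tilt(phi,th):
    w=np.array([np.cos(phi),np.sin(phi),0]);up=np.array([0,0,1.])
    z=w*np.cos(th)-up*np.sin(th);y=up*np.cos(th)+w*np.sin(th);return np.stack([np.cross(y,z),y,z],1)
E
python3 - <<'E'
from h import *
print(ctrl.solve_ik([424,281,101],down(np.radians(48))))
for th in (25,35):
  for c in ((600,200),(640,180),(580,240)):
    for ph in (0,20,48,70):
      R=tilt(np.radians(ph),np.radians(th));R2=R.copy();R2[:,:2]*=-1
      w=R[:,2]
      # grasp pt = cap edge+7 ; cap centre 38.5 ahead of grasp, TCP 6 behind
      cc=np.array([*c,0])+0
      zc=45.5*np.sin(np.radians(th))+10.25*np.cos(np.radians(th))+2
      tcp=np.array([c[0],c[1],zc])-w*44.5
      print(th,c,ph,tcp,ctrl.solve_ik(tcp,R),ctrl.solve_ik(tcp,R2) is not None)
E
```

```text
[ 0.41  0.26  1.84 -0.    1.05 -0.42]
25 (600, 200) 0 [559.67 200.    49.33] None True
25 (600, 200) 20 [562.1  186.21  49.33] None True
25 (600, 200) 48 [573.01 170.03  49.33] [-0.28  0.59  2.1   1.77  0.98 -2.64] True
25 (600, 200) 70 [586.21 162.1   49.33] [-0.34  0.68  1.85  1.31  1.21 -2.48] True
25 (640, 180) 0 [599.67 180.    49.33] None True
25 (640, 180) 20 [602.1  166.21  49.33] None True
25 (640, 180) 48 [613.01 150.03  49.33] [-0.3   0.62  2.    1.71  0.98 -2.57] True
25 (640, 180) 70 [626.21 142.1   49.33] [-0.35  0.73  1.74  1.29  1.24 -2.42] True
25 (580, 240) 0 [539.67 240.    49.33] None True
25 (580, 240) 20 [542.1  226.21  49.33] None True
25 (580, 240) 48 [553.01 210.03  49.33] [-0.19  0.57  2.14  1.88  0.95 -2.69] True
25 (580, 240) 70 [566.21 202.1   49.33] [-0.28  0.66  1.91  1.38  1.17 -2.51] True
35 (600, 200) 0 [563.55 200.    62.02] [0.32 0.41 2.16 3.79 0.45 2.73] True
35 (600, 200) 20 [565.75 187.53  62.02] [ 0.06  0.38  2.22  2.58  0.46 -2.8 ] True
35 (600, 200) 48 [575.61 172.91  62.02] [-0.22  0.45  2.08  1.57  0.79 -2.37] True
35 (600, 200) 70 [587.53 165.75  62.02] [-0.28  0.57  1.86  1.18  1.09 -2.3 ] True
35 (640, 180) 0 [603.55 180.    62.02] [0.24 0.44 2.1  3.68 0.4  2.78] True
35 (640, 180) 20 [605.75 167.53  62.02] [-0.    0.42  2.14  2.43  0.45 -2.69] True
35 (640, 180) 48 [615.61 152.91  62.02] [-0.24  0.5   1.99  1.51  0.81 -2.3 ] True
35 (640, 180) 70 [627.53 145.75  62.02] [-0.3   0.62  1.75  1.15  1.12 -2.26] True
35 (580, 240) 0 [543.55 240.    62.02] [0.44 0.42 2.15 3.99 0.48 2.61] True
35 (580, 240) 20 [545.75 227.53  62.02] None True
35 (580, 240) 48 [555.61 212.91  62.02] [-0.13  0.43  2.12  1.67  0.74 -2.4 ] True
35 (580, 240) 70 [567.53 205.75  62.02] [-0.22  0.54  1.91  1.24  1.03 -2.32] True
```

Run:
```python
from h import *
print(ctrl.solve_ik([424,281,101],down(np.radians(228))),ctrl.solve_ik([424,281,240],down(np.radians(228))))
for th in (20,25,30):
  for c in ((600,200),(640,180),(580,220)):
    for ph in (0,20,40,60):
      R=tilt(np.radians(ph),np.radians(th));R[:,:2]*=-1
      w=R[:,2]
      zc=45.5*np.sin(np.radians(th))+10.25*np.cos(np.radians(th))+2
      tcp=np.array([c[0],c[1],zc])-w*44.5
      print(th,c,ph,tcp,ctrl.solve_ik(tcp,R))
```

```text
[ 0.41  0.26  1.84 -0.    1.05  2.72] [ 0.41  0.08  1.72 -0.    1.34  2.72]
20 (600, 200) 0 [558.18 200.    42.41] [ 0.36  0.64  2.19  3.57  0.93 -0.14]
20 (600, 200) 20 [560.71 185.7   42.41] [0.02 0.63 2.25 2.77 0.98 0.1 ]
20 (600, 200) 40 [567.97 173.12  42.41] [-0.25  0.65  2.16  2.06  1.05  0.31]
20 (600, 200) 60 [579.09 163.79  42.41] [-0.36  0.71  1.96  1.55  1.19  0.51]
20 (640, 180) 0 [598.18 180.    42.41] [ 0.27  0.66  2.13  3.47  0.89 -0.12]
20 (640, 180) 20 [600.71 165.7   42.41] [-0.04  0.65  2.18  2.68  0.93  0.15]
20 (640, 180) 40 [607.97 153.12  42.41] [-0.27  0.67  2.07  2.    1.02  0.38]
20 (640, 180) 60 [619.09 143.79  42.41] [-0.37  0.74  1.86  1.52  1.19  0.58]
20 (580, 220) 0 [538.18 220.    42.41] [ 0.44  0.64  2.19  3.66  0.95 -0.16]
20 (580, 220) 20 [540.71 205.7   42.41] [0.09 0.63 2.28 2.85 1.   0.07]
20 (580, 220) 40 [547.97 193.12  42.41] [-0.21  0.64  2.2   2.12  1.05  0.27]
20 (580, 220) 60 [559.09 183.79  42.41] [-0.33  0.69  2.01  1.59  1.17  0.47]
25 (600, 200) 0 [559.67 200.    49.33] [ 0.35  0.56  2.19  3.61  0.77 -0.19]
25 (600, 200) 20 [562.1  1
[... 1038 characters left out ...]
 0.55]
30 (600, 200) 60 [580.73 166.62  55.88] [-0.3   0.57  1.97  1.42  1.02  0.7 ]
30 (640, 180) 0 [601.46 180.    55.88] [ 0.25  0.5   2.12  3.57  0.56 -0.24]
30 (640, 180) 20 [603.79 166.82  55.88] [-0.02  0.48  2.16  2.57  0.6   0.3 ]
30 (640, 180) 40 [610.48 155.23  55.88] [-0.22  0.52  2.07  1.83  0.8   0.62]
30 (640, 180) 60 [620.73 146.62  55.88] [-0.32  0.61  1.87  1.38  1.04  0.76]
30 (580, 220) 0 [541.46 220.    55.88] [ 0.41  0.47  2.19  3.77  0.63 -0.32]
30 (580, 220) 20 [543.79 206.82  55.88] [0.11 0.44 2.27 2.79 0.63 0.17]
30 (580, 220) 40 [550.48 195.23  55.88] [-0.15  0.47  2.2   1.98  0.79  0.5 ]
30 (580, 220) 60 [560.73 186.62  55.88] [-0.27  0.54  2.02  1.46  1.    0.67]
```

Run:
```python
from h import *
R=down(np.radians(228))
ctrl.move_ptp([424,281,190],R)
ctrl.gripper_to(46)
print(ctrl.move_l([424,281,101],vel=150,threshold=8))
ctrl.gripper_to(15,50)
s=sensors.read_state();print(s['t'],s['eef_pos'],s['grip_width'],s['force'])
f=ctrl.move_l([424,281,250],vel=180)
s=sensors.read_state();print(s['t'],s['eef_pos'],s['grip_width'],s['force'],s['q'])
for c,ph,th in (((610,215),10,35),((610,215),10,30),((610,215),20,35),((610,215),0,35)):
    th=np.radians(th);R=tilt(np.radians(ph),th);R[:,:2]*=-1
    zc=45.5*np.sin(th)+10.25*np.cos(th)
    tcp=np.array([c[0],c[1],zc])-R[:,2]*44.5
    print(tcp,ctrl.solve_ik(tcp,R),ctrl.solve_ik(tcp+[0,0,150],R))
im,d=optics.grab_frame('side');crop(im,200,100,400,300,4,'pics/s1.png')
```

```text
False
5.7167 [424.77 281.21 102.31] 20.036152868587138 [-1.34 -0.78  5.85]
6.6917 [423.1  280.64 248.52] 19.54212092435209 [ 0.07 -0.54 -0.43] [0.42 0.07 1.71 0.   1.36 2.72]
[574.1  208.67  60.02] [ 0.23  0.41  2.17  3.25  0.4  -0.07] None
[572.05 208.31  53.88] [ 0.23  0.48  2.19  3.23  0.57 -0.05] [ 0.23  0.05  2.2   3.44  0.16 -0.27]
[575.75 202.53  60.02] [0.1  0.4  2.18 2.64 0.44 0.31] [0.1  0.01 2.17 1.46 0.21 1.54]
[573.55 215.    60.02] [ 0.35  0.43  2.12  3.86  0.44 -0.46] None
```

View pics/s1.png

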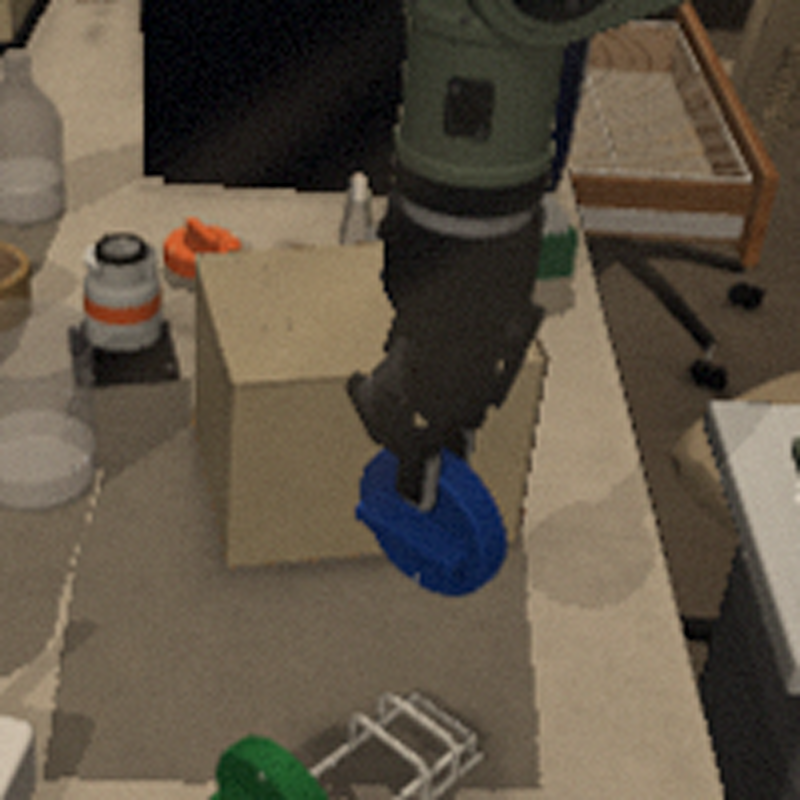

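Run:
```python
from h import *
for c,ph,th in (((610,215),10,25),((610,215),0,25),((610,215),15,25),((600,230),10,22)):
    th=np.radians(th);R=tilt(np.radians(ph),th);R[:,:2]*=-1
    zc=45.5*np.sin(th)+10.25*np.cos(th)
    tcp=np.array([c[0],c[1],zc])-R[:,2]*44.5
    print(tcp,ctrl.solve_ik(tcp,R),ctrl.solve_ik(tcp+[0,0,50],R),ctrl.solve_ik(tcp+[-120,0,60],R))
```

```text
[570.28 208.    47.33] [ 0.23  0.56  2.2   3.22  0.75 -0.03] [ 0.23  0.4   2.23  3.23  0.62 -0.05] None
[569.67 215.    47.33] [ 0.38  0.57  2.15  3.65  0.75 -0.22] [ 0.38  0.43  2.18  3.73  0.65 -0.32] [ 0.55  0.29  2.38  3.9   0.76 -0.35]
[571.04 204.56  47.33] [0.15 0.55 2.22 3.   0.76 0.06] [0.15 0.39 2.24 2.98 0.63 0.09] None
[559.37 222.84  43.22] [ 0.29  0.61  2.21  3.28  0.86 -0.05] [ 0.29  0.45  2.24  3.29  0.74 -0.07] [ 0.44  0.33  2.46  3.47  0.85 -0.12]
```

Run:
```python
from h import *
c=(650,212);th=np.radians(24);R=tilt(np.radians(5),th);R[:,:2]*=-1
zc=45.5*np.sin(th)+10.25*np.cos(th)
tcp=np.array([c[0],c[1],zc])-R[:,2]*44.5
print(tcp,ctrl.solve_ik(tcp,R),ctrl.solve_ik(tcp+[0,0,50],R),ctrl.solve_ik(tcp-R[:,2]*70,R))
ctrl.move_ptp(tcp+[0,0,50],R)
s=sensors.read_state();print(s['t'],s['eef_pos'],s['grip_width'],s['q'])
im,d=optics.grab_frame('side');crop(im,200,100,400,300,4,'pics/s2.png')
im,d,X=wgrab('w2');cv2.imwrite('pics/w2.png',cv2.resize(im[:,:,::-1],(640,480)))
```

```text
[609.5  208.46  45.97] [ 0.27  0.6   2.11  3.39  0.73 -0.12] [ 0.27  0.46  2.13  3.43  0.62 -0.16] [ 0.31  0.47  2.25  3.44  0.75 -0.13]
9.625 [609.89 208.7   96.42] 19.777224902249124 [ 0.27  0.46  2.13  3.43  0.62 -0.16]
```

View pics/s2.png

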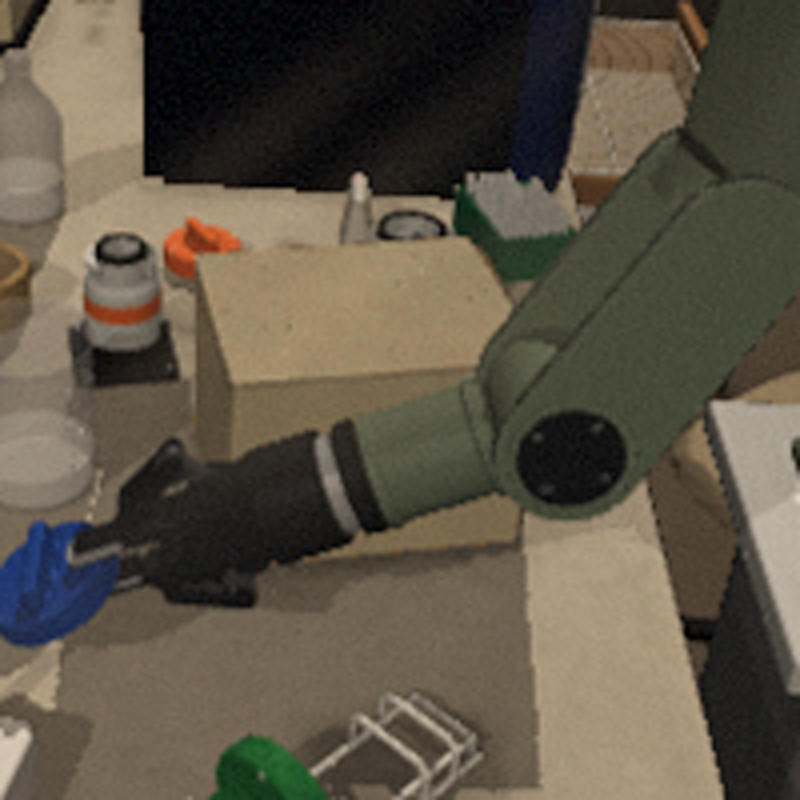

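View pics/w2.png

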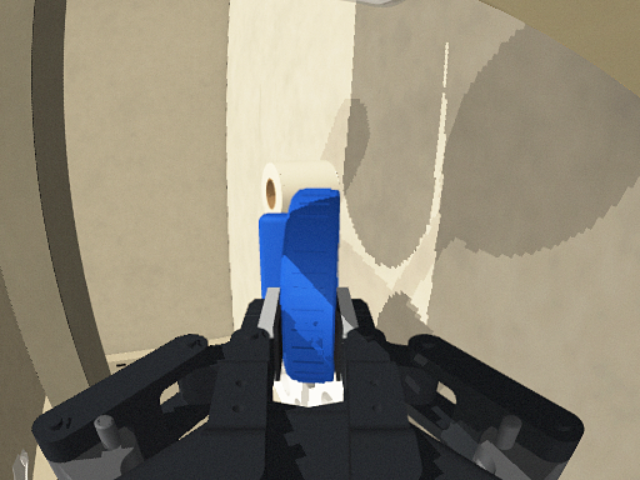

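Run:
```python
from h import *
z=np.load('pics/w2.npz');im=z['im'];X=pts('wrist',im,z['d'],(z['p'],z['R']))
T=(X-z['p'])@z['R']
g=cv2.cvtColor(im,cv2.COLOR_RGB2GRAY)
for u,v in ((50,345),(40,350),(100,330),(420,335),(455,345),(150,280),(345,280)): print(u,v,X[v,u],T[v,u],g[v,u])
print('roll',X[140,240],X[150,220],X[150,214])
k=(X[...,2]<40); 
m=(g<45)&(z['d']<260)&(v>0)
t=T[m];print('lowest dark world z',np.nanmin(X[m][:,2]),'tool y range',np.nanmin(t[:,1]),np.nanmax(t[:,1]))
```

```text
50 345 [568.83 193.01 173.91] [ 12.01 -53.64 -70.06] 43
40 350 [567.24 193.08 177.01] [ 11.81 -55.83 -72.76] 37
100 330 [577.67 197.93 159.49] [  7.89 -44.21 -55.77] 27
420 335 [532.23 190.09  76.03] [ 11.74  50.72 -63.89] 26
455 345 [521.86 188.57  71.66] [ 12.35  58.96 -71.68] 24
150 280 [596.71 195.55 139.82] [ 11.93 -33.84 -30.64] 36
345 280 [567.93 192.85  75.79] [ 12.12  36.4  -31.07] 22
roll [770.04 182.3   32.14] [777.41 192.76  49.95] [799.92 197.59  48.82]
lowest dark world z 47.419158569065885 tool y range -64.24907616086432 65.44880563504994
```

Run:
```python
from h import *
s=sensors.read_state();p=np.array(s['eef_pos']);R=np.array(s['eef_rot'])
r=ctrl.move_l([609.5,208.5,44],vel=70,threshold=5)
s=sensors.read_state();p=np.array(s['eef_pos']);print(r,s['t'],p,s['force'])
ctrl.gripper_to(36)
s=sensors.read_state();print(s['t'],s['eef_pos'],s['force'],s['grip_width'])
print(ctrl.move_l(p-R[:,2]*55,vel=100))
s=sensors.read_state();print(s['t'],s['eef_pos'],s['force'])
im,d=optics.grab_frame('side');crop(im,180,150,380,300,4,'pics/s3.png')
im,d,X=wgrab('w3');cv2.imwrite('pics/w3.png',cv2.resize(im[:,:,::-1],(640,480)))
```

```text
True 10.3417 [609.29 208.37  51.17] [1.24 0.61 2.44]
10.65 [608.26 208.22  50.86] [0.04 0.37 0.37] 35.718120510098615
False
11.3417 [559.7  204.15  73.98] [ 0.56 -0.31 -0.45]
```

View pics/s3.png

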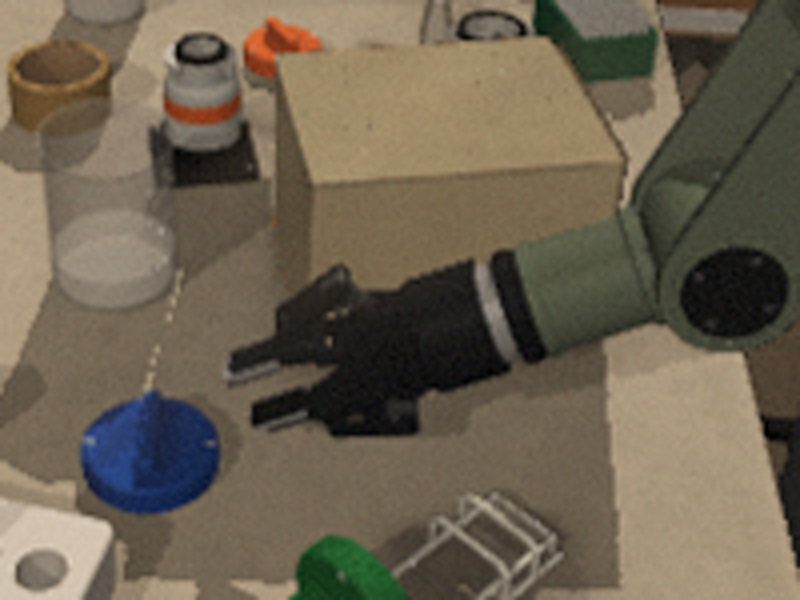

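View pics/w3.png

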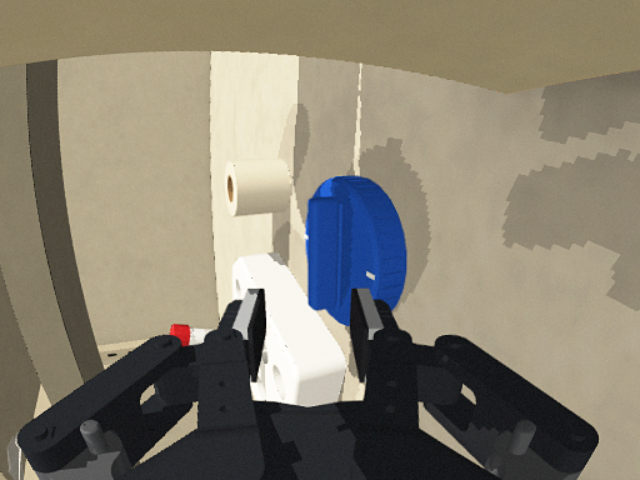

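Run:
```python
from h import *
im,d=optics.grab_frame('side');X=pts('side',im,d)
m=mask(im,'blue');P=X[m];P=P[np.isfinite(P[:,0])&(P[:,0]>500)&(P[:,0]<780)&(P[:,1]>100)&(P[:,1]<330)&(P[:,2]>-5)&(P[:,2]<60)]
print(len(P),P.min(0),P.max(0));k=(P[:,2]>10)
(cx,cy),r=cv2.minEnclosingCircle(P[k][:,:2].astype(np.float32));print(cx,cy,r)
B=P[P[:,2]>29];print(len(B),B.mean(0));c=B[:,:2]-B[:,:2].mean(0);w,v=np.linalg.eigh(c.T@c);print(v[:,1],np.degrees(np.arctan2(v[1,1],v[0,1])))
for a in (5,185): print(a,ctrl.solve_ik([cx,cy,150],down(np.radians(a))),ctrl.solve_ik([cx,cy,50],down(np.radians(a))))
print(sensors.read_state()['t'])
```

```text
730 [594.92 171.93   1.85] [681.38 257.36  40.1 ]
638.676513671875 213.9621124267578 44.83904266357422
83 [637.9  219.49  36.52]
[-0.1   0.99] 95.91145917381398
5 [ 0.19  0.5   1.37 -0.    1.27  0.11] [ 0.19  0.62  1.42 -0.    1.1   0.11]
185 None None
11.4917
```

Run:
```python
from h import *
ctrl.move_ptp([640,165,215],down(np.radians(6)))
im,d,X=wgrab('w4');cv2.imwrite('pics/w4.png',cv2.resize(im[:,:,::-1],(640,480)))
s=sensors.read_state();print(s['t'],s['eef_pos'])
m=mask(im,'blue');P=X[m];P=P[np.isfinite(P[:,0])&(P[:,0]>500)&(P[:,0]<780)&(P[:,1]>100)&(P[:,1]<330)&(P[:,2]>-5)&(P[:,2]<60)]
print(len(P),P.min(0),P.max(0),np.median(P[:,2]));k=(P[:,2]>12)
(cx,cy),r=cv2.minEnclosingCircle(P[k][:,:2].astype(np.float32));print(cx,cy,r)
B=P[P[:,2]>30];print(len(B),B.mean(0),cv2.minAreaRect(B[:,:2].astype(np.float32)));c=B[:,:2]-B[:,:2].mean(0);w,v=np.linalg.eigh(c.T@c);print(v[:,1],np.degrees(np.arctan2(v[1,1],v[0,1])))
```

```text
14.425 [639.52 165.22 214.44]
5571 [594.5  165.3   -1.45] [688.69 255.75  38.44] 19.577680907499797
640.0255126953125 210.21170043945312 45.738609313964844
811 [639.53 211.25  35.64] ((639.5927734375, 210.89642333984375), (12.146657943725586, 67.77894592285156), 4.462316036224365)
[-0.08  1.  ] 94.61057681065913
```

View pics/w4.png

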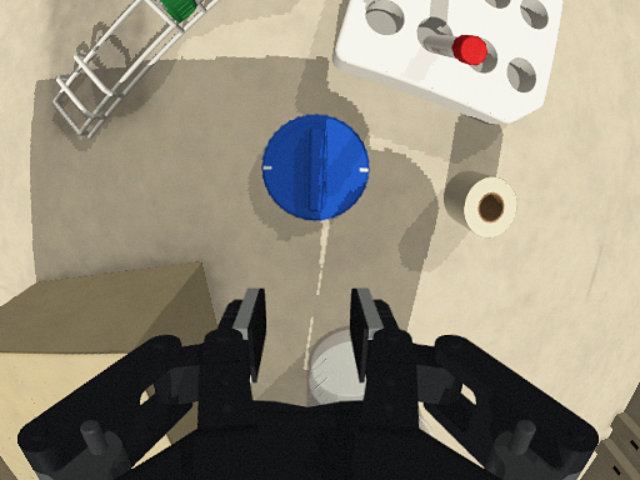

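Run:
```python
from h import *
R=down(np.radians(4.6))
ctrl.move_ptp([639.6,210.9,90],R)
print(ctrl.move_l([639.6,210.9,48],vel=80,threshold=8))
s=sensors.read_state();print(s['t'],s['eef_pos'],s['force'])
ctrl.gripper_to(5,80)
s=sensors.read_state();print(s['t'],s['eef_pos'],s['grip_width'],s['force'])
ctrl.move_l([639.6,210.9,270],vel=250)
s=sensors.read_state();print(s['t'],s['eef_pos'],s['grip_width'],s['force'])
for a in (-90,-60,-30,0,30,60): print(a,ctrl.solve_ik([540,-130,330],down(np.radians(a))))
```

```text
False
15.6917 [639.5  210.84  47.61] [-0.09  0.26  0.79]
16.0417 [640.31 211.08  48.93] 9.958128843738569 [-0.5  -0.    2.15]
17.0833 [638.42 210.66 267.65] 9.731176429997497 [-0.34 -0.49 -1.73]
-90 [-0.39  0.12  1.49 -0.    1.53  1.18]
-60 [-0.39  0.12  1.49 -0.    1.53  0.66]
-30 [-0.39  0.12  1.49 -0.    1.53  0.13]
0 [-0.39  0.12  1.49 -0.    1.53 -0.39]
30 [-0.39  0.12  1.49 -0.    1.53 -0.92]
60 [-0.39  0.12  1.49 -0.    1.53 -1.44]
```

Run:
```python
from h import *
ctrl.move_ptp([400,-220,330],down(np.radians(-90)))
im,d,X=wgrab('w5');cv2.imwrite('pics/w5.png',cv2.resize(im[:,:,::-1],(800,600),interpolation=cv2.INTER_CUBIC))
s=sensors.read_state();print(s['t'],s['eef_pos'],s['grip_width'])
```

```text
18.9417 [ 400.56 -219.55  329.91] 9.297377326723055
```

View pics/w5.png

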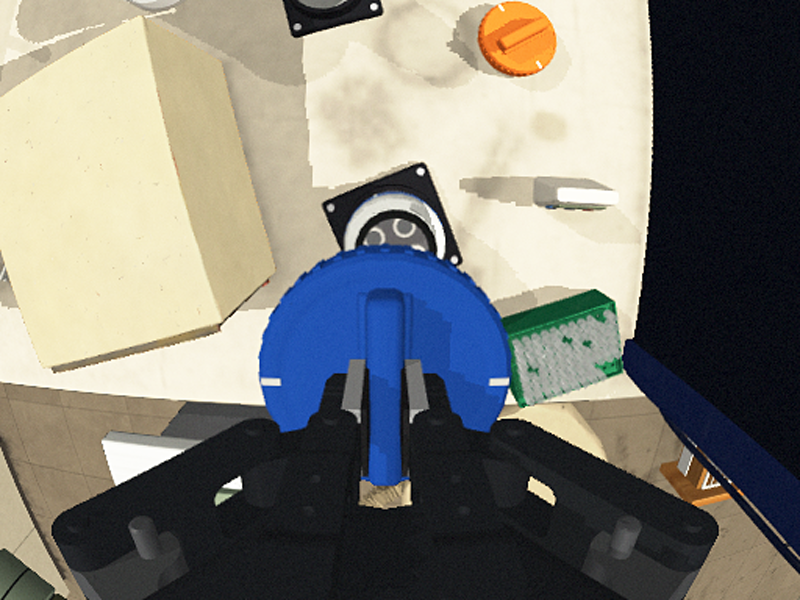

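Run:
```python
from h import *
ctrl.move_ptp([540,-330,330],down(np.radians(0)))
im,d,X=wgrab('w6');cv2.imwrite('pics/w6.png',cv2.resize(im[:,:,::-1],(800,600),interpolation=cv2.INTER_CUBIC))
s=sensors.read_state();print(s['t'],s['eef_pos'],s['q'])
```

```text
20.3833 [ 539.96 -329.62  330.07] [-0.68  0.29  1.29  0.    1.56 -0.68]
```

View pics/w6.png

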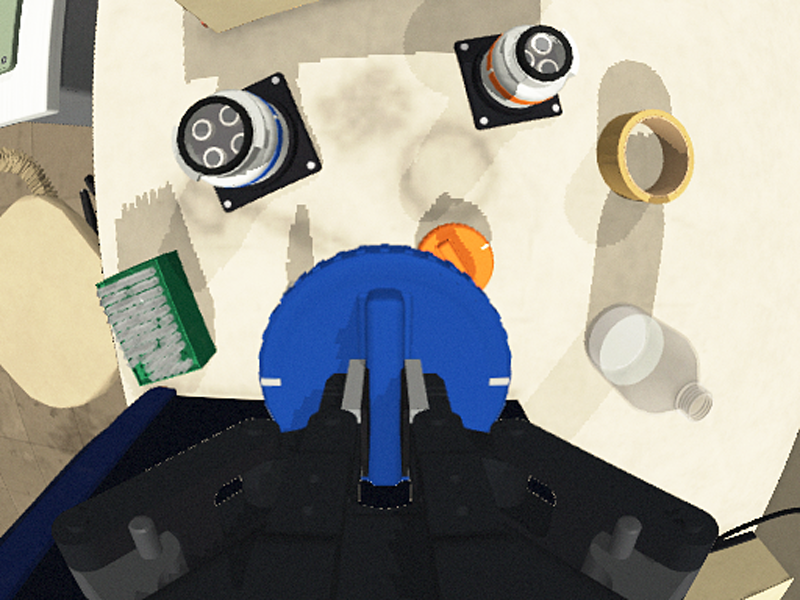

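Run:
```python
from h import *
z=np.load('pics/w6.npz');im=z['im']
crop(im,100,36,220,146,6,'pics/w6a.png');crop(im,280,5,390,95,7,'pics/w6b.png')
z=np.load('pics/w5.npz');im=z['im'];crop(im,290,0,370,60,8,'pics/w5a.png');crop(im,200,95,310,190,6,'pics/w5b.png')
```

```text
(no output)
```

View pics/w6a.png

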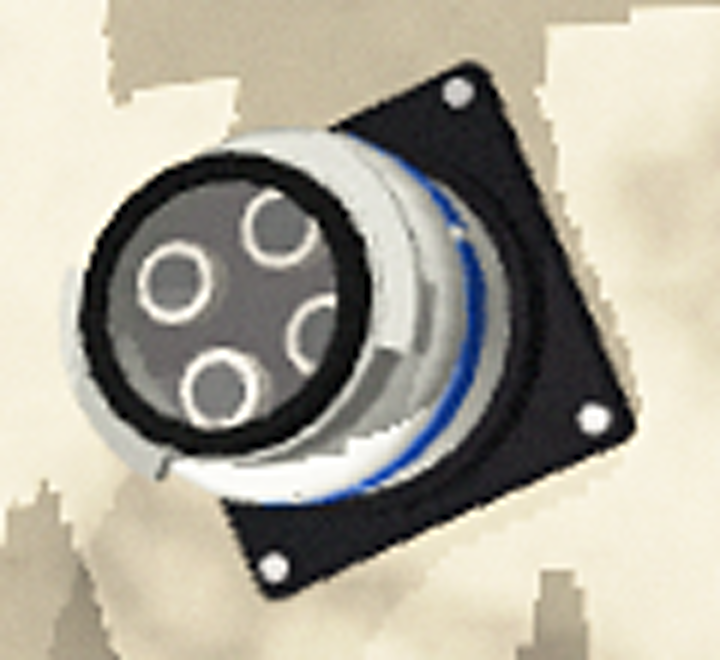

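View pics/w6b.png

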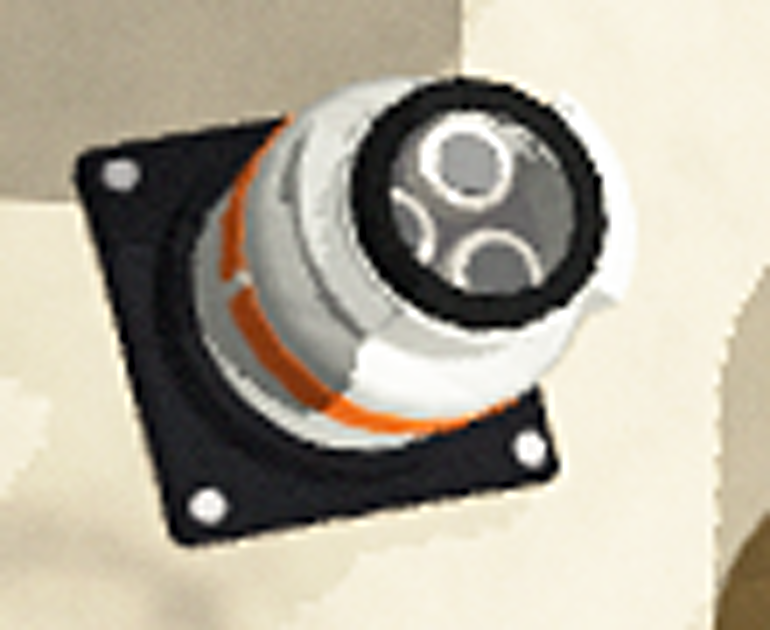

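View pics/w5a.png

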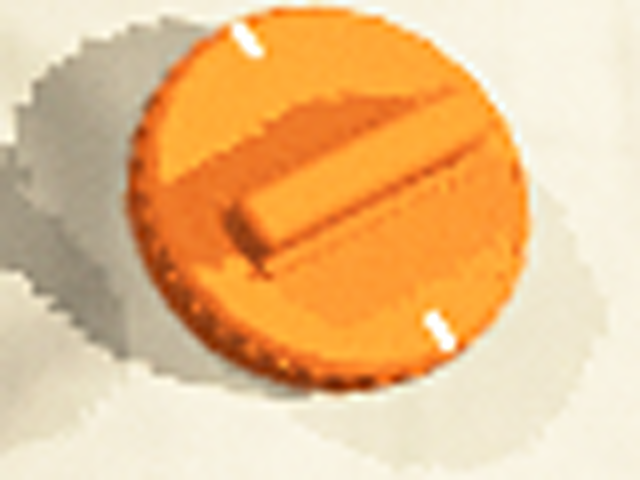

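View pics/w5b.png

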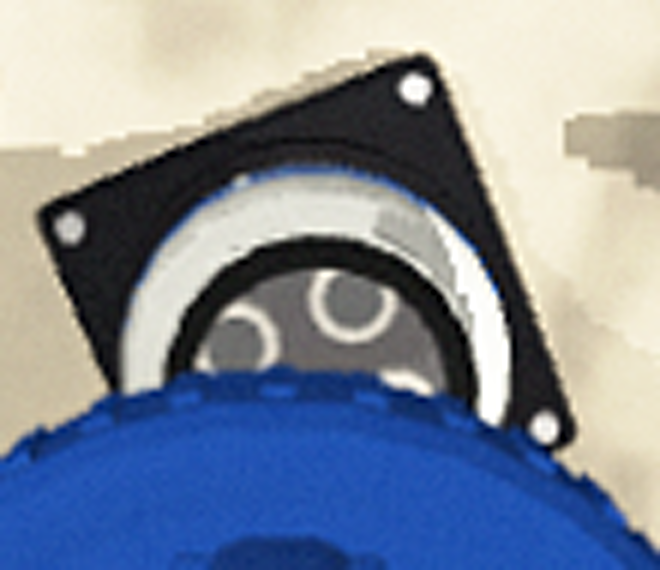

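Run:
```python
from h import *
from scipy.optimize import least_squares
z=np.load('pics/w6.npz');im=z['im'];X=pts('wrist',im,z['d'],(z['p'],z['R']))
def at(u,v):
    u,v=int(round(u)),int(round(v));return np.nanmedian(X[v-1:v+2,u-1:u+2].reshape(-1,3),0)
g=cv2.cvtColor(im,cv2.COLOR_RGB2GRAY)
for n,B,L,box,(Ro,Ri) in (('L',[(176.3,51.3),(199.2,105.7),(145.7,130.7)],(176,74.7),(110,56,166,116),(0,0)),('S',[(297.3,29.9),(309.7,77.3),(355.9,69.3)],(314.3,45.4),(325,12,370,55),(0,0))):
    b=np.array([at(*p) for p in B]);print(n,b)
    e=b[1]-b[0];f=b[2]-b[1];print('edge angs',np.degrees(np.arctan2(e[1],e[0])),np.degrees(np.arctan2(f[1],f[0])),np.linalg.norm(e[:2]),np.linalg.norm(f[:2]),'centre',(b[0]+b[2])/2)
    u0,v0,u1,v1=box
    sub=X[v0:v1,u0:u1];gs=g[v0:v1,u0:u1]
    k=(gs<60)&(sub[...,2]>105)&(sub[...,2]<125);P=sub[k];print('ring',len(P),np.median(P[:,2]))
    (cx,cy),r=cv2.minEnclosingCircle(P[:,:2].astype(np.float32));
    # fit: outer boundary
    H=cv2.convexHull(P[:,:2].astype(np.float32))[:,0]
    ff=least_squares(lambda p:np.hypot(H[:,0]-p[0],H[:,1]-p[1])-p[2],[cx,cy,r],loss='soft_l1')
    print('encl',cx,cy,r,'hull',ff.x)
    c=ff.x[:2];l=at(*L);print('line',l,'r',np.linalg.norm(l[:2]-c),'az',np.degrees(np.arctan2(*(l[:2]-c)[::-1])))
z=np.load('pics/w5.npz');im=z['im'];X=pts('wrist',im,z['d'],(z['p'],z['R']))
m=mask(im,'orange')|((im[...,0]>180)&(im[...,2]<90)&(im[...,1]>80));P=X[m];P=P[np.isfinite(P[:,0])&(P[:,2]>8)&(P[:,2]<60)&(P[:,1]<-250)]
print(len(P),P.min(0),P.max(0));T=P[(P[:,2]>15)];print(cv2.minEnclosingCircle(T[:,:2].astype(np.float32)))
B=P[P[:,2]>31];print(cv2.minAreaRect(B[:,:2].astype(np.float32)),np.median(B[:,2]))
a=at(290+246/8,40/8);b=at(290+441/8,331/8);print('marks',a,b,(a+b)/2,np.degrees(np.arctan2(b[1]-a[1],b[0]-a[0])))
```

```text
L [[ 436.98 -168.58   13.19]
 [ 470.74 -252.85   13.04]
 [ 388.34 -286.83   13.17]]
edge angs -68.16786992134975 -157.59069958292787 90.78500272558941 89.1321717593988 centre [ 412.66 -227.7    13.18]
ring 651 113.47326232946529
encl 411.7586669921875 -227.67453002929688 30.735212326049805 hull [ 412.18 -227.12   29.89]
line [ 450.49 -212.42   70.55] r 41.029505265663005 az 20.987629213411232
S [[ 613.26 -137.71   13.06]
 [ 631.91 -208.88   13.11]
 [ 703.97 -191.06   12.83]]
edge angs -75.31138407506211 13.890436292631241 73.56852453487969 74.23045750901845 centre [ 658.61 -164.38   12.95]
ring 451 113.37772710988372
encl 657.2044677734375 -163.63267517089844 22.38993263244629 hull [ 657.11 -164.     21.85]
line [ 625.3  -172.59   69.7 ] r 32.94548102802035 az -164.88399222881378
1806 [ 441.31 -414.37    8.05] [ 643.02 -306.36   38.2 ]
((539.75732421875, -369.3904724121094), 108.1811752319336)
((606.5523071289062, -344.49554443359375), (12.81245231628418, 52.398590087890625), 33.51327896118164) 35.703432672416454
marks [ 633.76 -327.9    20.25] [ 579.57 -363.54   20.12] [ 606.67 -345.72   20.19] -146.67471712921622
```

Run:
```python
from h import *
z=np.load('pics/w5.npz');im=z['im'];X=pts('wrist',im,z['d'],(z['p'],z['R']))
def at(X,u,v):
    u,v=int(round(u)),int(round(v));return np.nanmedian(X[v-1:v+2,u-1:u+2].reshape(-1,3),0)
b=np.array([at(X,200+u/6,95+v/6) for u,v in ((70,228),(416,88),(545,427))]);print(b,(b[0]+b[2])/2)
for n in ('w5','w6'):
    z=np.load('pics/%s.npz'%n);X=pts('wrist',z['im'],z['d'],(z['p'],z['R']));T=(X-z['p'])@z['R']
    print(at(T,172.8,244.5),at(T,318.7,244.5))
    m=mask(z['im'],'blue');Q=T[m];Q=Q[np.isfinite(Q[:,0])&(abs(Q[:,0])<60)&(abs(Q[:,1])<60)]
    Q2=Q[(Q[:,2]>20)];print(Q.max(0),Q.min(0))
    P=T[m&(T[...,2]>25)&(T[...,2]<36)];H=cv2.convexHull(P[:,:2].astype(np.float32))[:,0]
    from scipy.optimize import least_squares
    H=H[H[:,0]>0]
    print('fit',least_squares(lambda p:np.hypot(H[:,0]-p[0],H[:,1]-p[1])-45.5,[0,0],loss='soft_l1').x)
```

```text
[[ 437.04 -168.65   12.77]
 [ 470.55 -251.67   12.73]
 [ 387.91 -285.71   13.37]] [ 412.48 -227.18   13.07]
[ -1.09 -41.49  28.15] [-1.   39.3  28.43]
[ 53.28  58.97 330.69] [-45.41 -57.94 -25.06]
fit [-0.07 -0.97]
[ -0.94 -41.45  28.18] [-0.67 39.37 28.33]
[45.76 44.01 48.29] [-45.24 -46.11 -24.83]
fit [-0.07 -1.22]
```

```bash
cat >> h.py <<'E'
OFF=np.array([-0.5,-0.6,0])
def tcp_for(c,z,a):
    R=down(np.radians(a));return np.array([c[0],c[1],z])-R@OFF,R
def st(m=''):
    s=sensors.read_state();print(m,round(s['t'],2),s['eef_pos'],'F',s['force'],'Tz %.2f'%s['wrist_torque'][2],'g %.1f'%s['grip_width'],'q6 %.2f'%s['q'][5],'a %.1f'%np.degrees(np.arctan2(s['eef_rot'][1][1],s['eef_rot'][0][1])));return s
E
python3 - <<'E'
from h import *
c=(412.5,-227.4);a=-86
p,R=tcp_for(c,230,a)
ctrl.move_ptp(p,R);st('hover')
p[2]=153;print(ctrl.move_l(p,R,vel=120,threshold=8));st('near')
im,d=optics.grab_frame('scene');crop(im,260,150,370,270,6,'pics/i1.png')
E
```

```text
hover 21.73 [ 413.52 -228.4   230.71] F [ 0.01 -0.18 -0.55] Tz -0.07 g 9.9 q6 0.81 a -86.0
False
near 22.52 [ 413.39 -228.34  153.48] F [ 0.35 -0.06 -0.17] Tz 0.02 g 9.7 q6 0.81 a -86.0
```

View pics/i1.png

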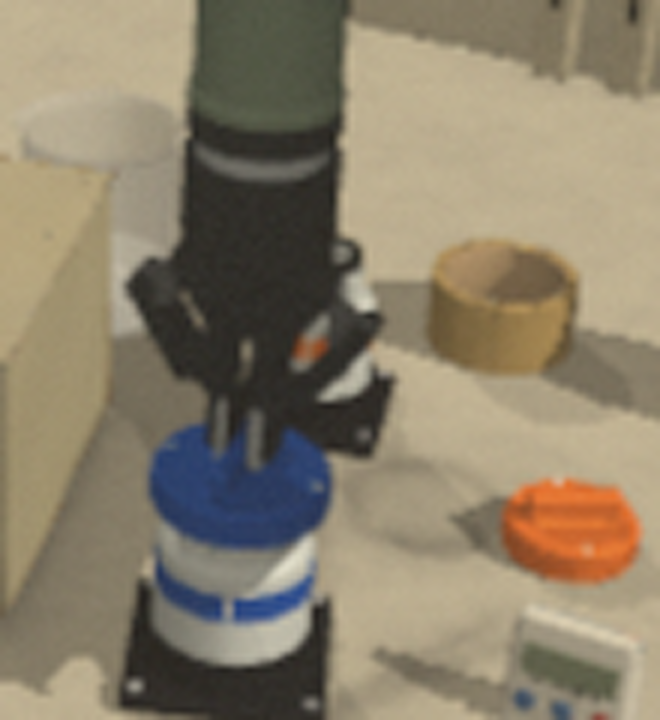

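Run:
```python
from h import *
c=(412.5,-227.4);a=-86
for z in (147,143.5,141.5):
    p,R=tcp_for(c,z,a)
    print(z,ctrl.move_l(p,R,vel=40,threshold=14));st()
```

```text
147 False
 22.87 [ 412.91 -227.87  146.93] F [ 0.26  0.29 -0.02] Tz -0.03 g 9.8 q6 0.81 a -86.0
143.5 False
 23.12 [ 413.58 -228.41  144.09] F [1.29 0.53 3.07] Tz -0.01 g 9.8 q6 0.81 a -86.0
141.5 False
 23.37 [ 413.57 -228.4   142.12] F [ 0.13 -0.16  4.88] Tz 0.06 g 9.6 q6 0.81 a -86.0
```

Run:
```python
from h import *
c=(412.5,-227.4)
p,R=tcp_for(c,139.4,-86);print(ctrl.move_l(p,R,vel=30,threshold=14));st('press')
for a in (-95,-105,-113,-120):
    p,R=tcp_for(c,139.4,a);ctrl.move_l(p,R,vel=30);s=st(a)
    if abs(s['wrist_torque'][2])>3 or s['force'][2]>20: break
```

```text
False
press 23.62 [ 413.62 -228.46  140.34] F [-0.72  0.34  6.63] Tz 0.01 g 9.5 q6 0.81 a -86.0
-95 23.93 [ 413.69 -228.7   140.5 ] F [-0.38 -0.46  7.25] Tz -0.13 g 9.7 q6 0.97 a -95.0
-105 24.25 [ 413.61 -228.85  140.55] F [-0.52  0.18  7.13] Tz -0.12 g 9.7 q6 1.14 a -105.0
-113 24.54 [ 413.53 -228.91  140.55] F [-1.   -0.06  6.35] Tz -0.10 g 9.6 q6 1.28 a -113.0
-120 24.82 [ 413.42 -228.94  140.53] F [ 0.05 -0.57  7.33] Tz -0.19 g 9.6 q6 1.41 a -120.0
```

Run:
```python
from h import *
c=(412.5,-227.4)
for a in (-130,-140,-148,-153,-156,-158,-160,-162,-164):
    p,R=tcp_for(c,139.4,a);ctrl.move_l(p,R,vel=30);s=st(a)
    if abs(s['wrist_torque'][2])>1.2 or s['force'][2]>20: print('stop');break
```

```text
-130 25.14 [ 413.31 -228.99  140.57] F [ 0.2  -0.51  7.45] Tz -0.08 g 9.3 q6 1.58 a -130.0
-140 25.47 [ 413.16 -228.99  140.56] F [-0.89  0.23  6.71] Tz -0.12 g 9.6 q6 1.75 a -140.0
-148 25.76 [ 413.06 -228.94  140.56] F [ 0.24 -0.39  6.07] Tz -0.12 g 9.2 q6 1.89 a -148.0
-153 26.01 [ 412.98 -228.9   140.58] F [-0.71 -0.09  7.09] Tz -0.10 g 9.5 q6 1.98 a -153.0
-156 26.26 [ 412.94 -228.93  140.55] F [-1.14 -0.37  7.18] Tz -0.05 g 9.5 q6 2.03 a -156.0
-158 26.51 [ 412.89 -228.9   140.54] F [-0.56 -0.2   6.68] Tz 0.00 g 9.7 q6 2.07 a -158.0
-160 26.76 [ 412.78 -228.47  140.48] F [-0.98  0.53  7.09] Tz 0.09 g 9.4 q6 2.10 a -160.0
-162 27.01 [ 412.77 -228.44  140.52] F [-0.75  0.35  7.25] Tz 0.73 g 9.4 q6 2.14 a -161.9
-164 27.26 [ 412.77 -228.44  140.52] F [0.76 1.05 6.66] Tz 1.33 g 9.9 q6 2.17 a -163.7
stop
```

Run:
```python
from h import *
c=(412.5,-227.4)
p,R=tcp_for(c,143.5,-161);ctrl.move_l(p,R,vel=40);st('up')
ctrl.gripper_to(36);st('open')
p[2]=215;ctrl.move_l(p,R,vel=200);st()
im,d=optics.grab_frame('scene');crop(im,260,150,370,270,6,'pics/i2.png')
print(ctrl.solve_ik([606.6,-345,60],down(np.radians(33.4))),ctrl.solve_ik([606.6,-345,60],down(np.radians(33.4-180))))
```

```text
up 27.51 [ 412.55 -228.37  144.63] F [-1.5   1.61  9.22] Tz 0.43 g 9.3 q6 2.12 a -161.0
open 27.88 [ 411.62 -227.74  142.87] F [-0.23 -0.35 -0.9 ] Tz -0.04 g 36.0 q6 2.12 a -161.0
 28.39 [ 411.9  -227.93  214.63] F [-0.72  0.35 -0.38] Tz -0.04 g 36.3 q6 2.12 a -161.0
[-0.64  0.65  1.34 -0.    1.14 -1.22] [-0.64  0.65  1.34 -0.    1.14  1.92]
```

View pics/i2.png

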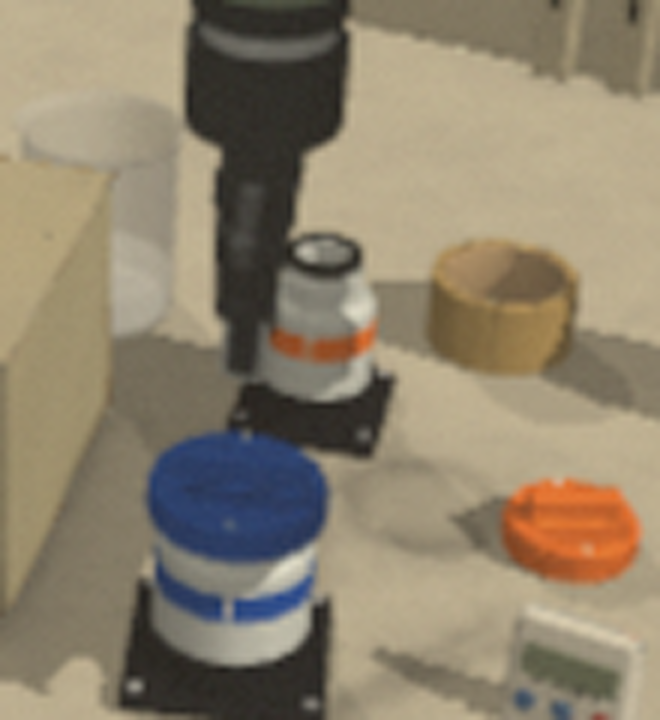

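Run:
```python
from h import *
z=np.load('pics/w5.npz');X=pts('wrist',z['im'],z['d'],(z['p'],z['R']))
for v in (25,60,100,150,200): print(X[v,405:425:4].round(0).tolist())
R=down(np.radians(33.4))
ctrl.move_ptp([606.6,-345.1,110],R);st()
print(ctrl.move_l([606.6,-345.1,48],vel=100,threshold=8));st()
ctrl.gripper_to(5,80);st()
ctrl.move_l([606.6,-345.1,230],vel=250);st()
im,d,X=wgrab('w7');cv2.imwrite('pics/w7.png',cv2.resize(im[:,:,::-1],(640,480)))
```

```text
[[629.0, -482.0, -2.0], [631.0, -490.0, -1.0], [632.0, -498.0, -1.0], [626.0, -493.0, 21.0], [624.0, -494.0, 31.0]]
[[567.0, -480.0, -1.0], [568.0, -487.0, -0.0], [569.0, -496.0, -1.0], [571.0, -504.0, -2.0], [566.0, -494.0, 27.0]]
[[499.0, -480.0, -1.0], [500.0, -488.0, -0.0], [501.0, -497.0, -2.0], [501.0, -494.0, 16.0], [501.0, -493.0, 30.0]]
[[416.0, -487.0, -1.0], [416.0, -495.0, -1.0], [417.0, -503.0, -1.0], [420.0, -494.0, 26.0], [422.0, -493.0, 39.0]]
[[329.0, -497.0, 1.0], [335.0, -493.0, 22.0], [339.0, -493.0, 35.0], [343.0, -494.0, 45.0], [346.0, -493.0, 57.0]]
 31.25 [ 606.56 -345.11  110.07] F [-0.1  -1.17  0.35] Tz 0.01 g 36.3 q6 -1.22 a 33.4
True
 31.88 [ 604.46 -343.55   44.59] F [-0.49  0.36  4.26] Tz -0.04 g 36.1 q6 -1.22 a 33.4
 32.23 [ 605.75 -344.     46.2 ] F [1.68 1.71 7.46] Tz 0.02 g 9.7 q6 -1.22 a 33.4
 33.12 [ 605.44 -344.29  227.25] F [ 0.06  0.76 -1.63] Tz -0.02 g 9.8 q6 -1.22 a 33.4
```

View pics/w7.png

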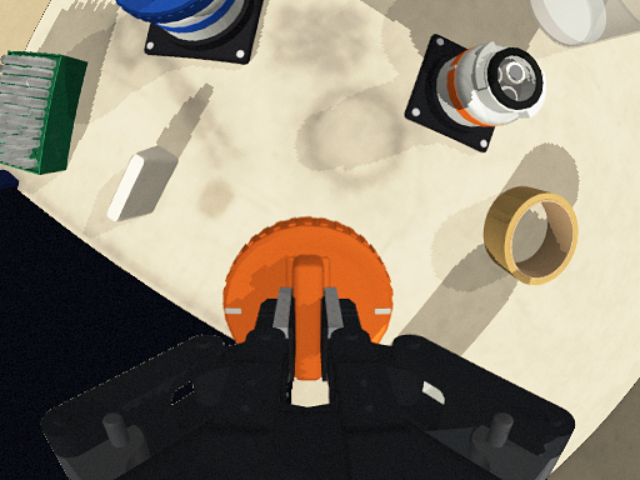

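Run:
```python
from h import *
from scipy.optimize import least_squares
z=np.load('pics/w7.npz');im=z['im'];X=pts('wrist',im,z['d'],(z['p'],z['R']));T=(X-z['p'])@z['R']
def at(X,u,v):
    u,v=int(round(u)),int(round(v));return np.nanmedian(X[v-1:v+2,u-1:u+2].reshape(-1,3),0)
print(at(T,185.6,248.8),at(T,305.6,248.8))
m=mask(im,'orange');P=T[m&(T[...,2]>20)&(T[...,2]<34)];print(np.median(P[:,2]));H=cv2.convexHull(P[:,:2].astype(np.float32))[:,0];H=H[H[:,0]>0]
print('fit',least_squares(lambda p:np.hypot(H[:,0]-p[0],H[:,1]-p[1])-37.5,[0,0],loss='soft_l1').x)
g=cv2.cvtColor(im,cv2.COLOR_RGB2GRAY)
k=(g<60)&(X[...,2]>105)&(X[...,2]<125)&(X[...,0]>600);P=X[k];print(len(P))
H=cv2.convexHull(P[:,:2].astype(np.float32))[:,0];print(least_squares(lambda p:np.hypot(H[:,0]-p[0],H[:,1]-p[1])-p[2],[658,-164,22],loss='soft_l1').x)
crop(im,315,20,445,130,6,'pics/w7b.png')
```

```text
[ -1.81 -33.48  25.84] [-1.8  31.86 25.38]
26.846628943028605
fit [-0.49 -0.73]
817
[ 656.88 -164.25   22.02]
```

View pics/w7b.png

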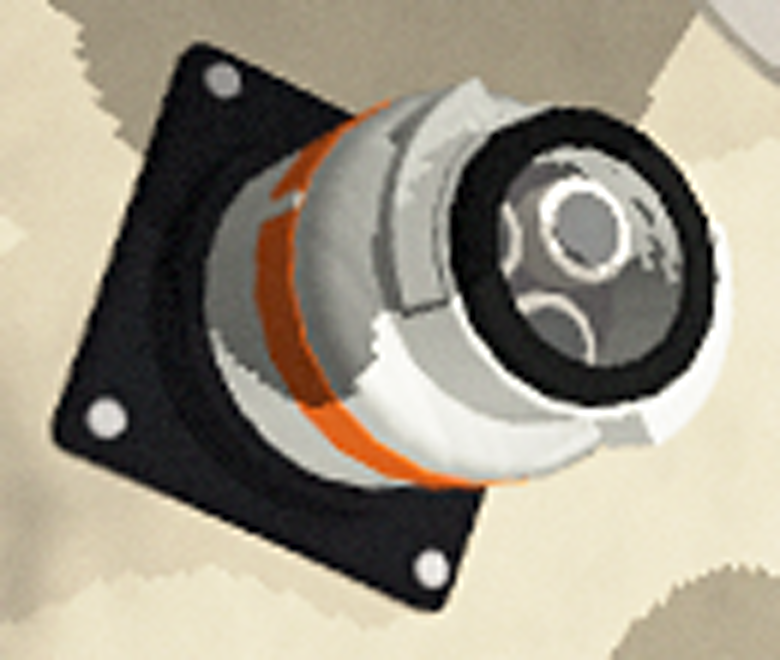

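Run:
```python
import h
from h import *
z=np.load('pics/w7.npz');im=z['im'];X=pts('wrist',im,z['d'],(z['p'],z['R']))
at=lambda u,v:np.nanmedian(X[int(round(v))-1:int(round(v))+2,int(round(u))-1:int(round(u))+2].reshape(-1,3),0)
b=np.array([at(352.2,33.2),at(332.8,89.5),at(386.8,114.7)]);print(b,(b[0]+b[2])/2)
e=b[2]-b[1];f=b[1]-b[0];print(np.degrees(np.arctan2(e[1],e[0])),np.degrees(np.arctan2(f[1],f[0]))+90)
h.OFF[:]=[-1.2,-.6,0]
c=(657.7,-164.2);a=86.5
p,R=tcp_for(c,230,a);ctrl.move_ptp(p,R);st('hover')
p[2]=150;print(ctrl.move_l(p,R,vel=120,threshold=8));st('near')
im,d=optics.grab_frame('scene');crop(im,260,150,370,270,6,'pics/i3.png')
im,d=optics.grab_frame('side');crop(im,190,120,300,220,6,'pics/i4.png')
```

```text
[[ 612.86 -136.56   12.63]
 [ 631.65 -209.05   13.33]
 [ 703.58 -190.61   12.82]] [ 658.22 -163.58   12.73]
14.386019426076533 14.535160370201254
hover 33.94 [ 655.92 -163.95  228.51] F [-0.12 -0.71 -0.76] Tz 0.03 g 9.6 q6 -1.88 a 86.4
False
near 34.76 [ 656.96 -164.09  150.76] F [-0.42 -0.26 -0.21] Tz -0.02 g 10.1 q6 -1.88 a 86.5
```

View pics/i3.png

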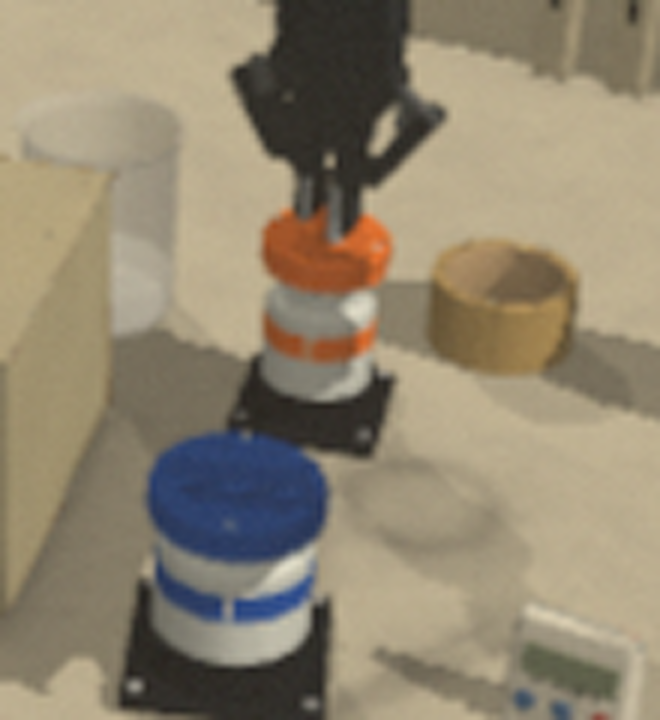

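View pics/i4.png

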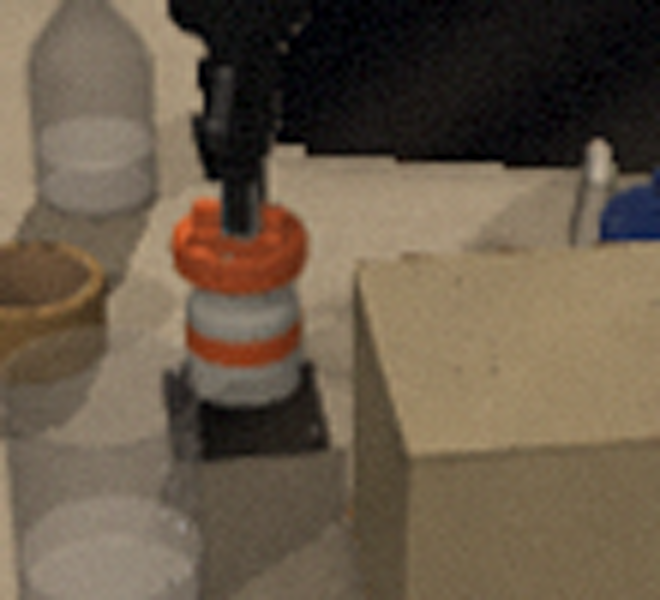

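Run:
```python
import h
from h import *
h.OFF[:]=[-1.2,-.6,0]
c=(658,-164);a=86.5
for z in (145,142,140,138,136.8,136):
    p,R=tcp_for(c,z,a)
    r=ctrl.move_l(p,R,vel=40,threshold=14);s=st(z)
    if r or s['force'][2]>6.8: break
print(s['force'])
```

```text
145 35.13 [ 656.73 -163.15  144.81] F [-0.52 -0.72 -0.77] Tz 0.05 g 9.8 q6 -1.88 a 86.5
142 35.38 [ 657.34 -163.44  142.54] F [-0.06  0.09  0.95] Tz -0.01 g 9.9 q6 -1.88 a 86.5
140 35.63 [ 657.37 -163.47  140.75] F [1.16 0.03 2.96] Tz -0.05 g 9.7 q6 -1.88 a 86.5
138 35.88 [ 657.38 -163.45  138.92] F [-0.61  0.87  5.55] Tz 0.01 g 9.8 q6 -1.88 a 86.5
136.8 36.13 [ 657.4  -163.48  138.02] F [-0.81  0.98  8.06] Tz -0.06 g 10.2 q6 -1.88 a 86.5
[-0.81  0.98  8.06]
```

Run:
```python
import h
from h import *
h.OFF[:]=[-1.2,-.6,0]
c=(658,-164)
p,R=tcp_for(c,135.6,86.5);ctrl.move_l(p,R,vel=30,threshold=14);st()
for a in (78,69,61,54,46,38,30,23,18,14.5,12,10,8):
    p,R=tcp_for(c,135.6,a);ctrl.move_l(p,R,vel=30);s=st(a)
    if abs(s['wrist_torque'][2])>(1.2 if a<25 else 2) or s['force'][2]>20: print('stop');break
```

```text
36.38 [ 657.41 -163.46  137.13] F [-0.8   0.48  7.48] Tz -0.05 g 9.9 q6 -1.88 a 86.5
78 36.68 [ 657.84 -163.75  137.34] F [0.44 0.31 7.7 ] Tz -0.02 g 9.7 q6 -1.73 a 78.0
69 36.99 [ 657.85 -163.77  137.33] F [-1.03  0.69  8.28] Tz -0.07 g 10.1 q6 -1.57 a 69.0
61 37.28 [ 657.86 -163.64  137.25] F [-0.48 -1.3   7.72] Tz -0.06 g 9.6 q6 -1.43 a 61.0
54 37.56 [ 658.14 -163.58  137.34] F [-0.02 -1.04  7.63] Tz -0.05 g 9.8 q6 -1.31 a 54.0
46 37.85 [ 658.21 -163.5   137.33] F [-0.66 -1.07  7.63] Tz -0.08 g 10.0 q6 -1.17 a 46.0
38 38.14 [ 658.28 -163.39  137.23] F [-2.42  0.48  7.78] Tz -0.11 g 9.8 q6 -1.03 a 38.0
30 38.43 [ 658.62 -163.39  137.31] F [-1.03  0.07  7.53] Tz -0.13 g 10.2 q6 -0.89 a 30.0
23 38.71 [ 658.83 -163.3   137.31] F [0.06 0.02 8.  ] Tz -0.07 g 9.8 q6 -0.77 a 23.0
18 38.96 [ 658.85 -163.29  137.27] F [-1.57 -0.36  8.02] Tz -0.04 g 9.9 q6 -0.68 a 18.0
14.5 39.21 [ 658.99 -162.44  137.23] F [-0.32  1.59  8.39] Tz 0.04 g 9.7 q6 -0.62 a 14.5
12 39.46 [ 659.09 -161.85  137.22] F [-1.5   2.83  7.64] Tz 0.23 g 10.0 q6 -0.58 a 12.1
10 39.71 [ 659.12 -161.83  137.21] F [-1.05  2.82  7.54] Tz 0.85 g 9.5 q6 -0.55 a 10.2
8 39.96 [ 659.16 -161.84  137.23] F [-0.42  2.62  8.61] Tz 1.39 g 9.5 q6 -0.51 a 8.3
stop
```

Run:
```python
import h
from h import *
h.OFF[:]=[-1.2,-.6,0]
c=(658,-164)
p,R=tcp_for(c,139.5,12);ctrl.move_l(p,R,vel=40);st('up')
ctrl.gripper_to(36);st('open')
p[2]=215;ctrl.move_l(p,R,vel=200);st()
# view both
ctrl.move_ptp([520,-300,330],down(np.radians(0)))
im,d,X=wgrab('w8');cv2.imwrite('pics/w8.png',cv2.resize(im[:,:,::-1],(800,600),interpolation=cv2.INTER_CUBIC));st()
im,d=optics.grab_frame('scene');crop(im,260,150,370,270,6,'pics/i5.png')
im,d=optics.grab_frame('side');cv2.imwrite('pics/i6.png',cv2.resize(im[:,:,::-1],(800,600)))
```

```text
up 40.21 [ 658.93 -161.87  141.02] F [-0.8   3.1   7.63] Tz 0.38 g 9.7 q6 -0.58 a 12.0
open 40.58 [ 658.18 -162.89  139.42] F [-0.05 -0.64  4.41] Tz 0.00 g 35.6 q6 -0.58 a 12.0
 41.11 [ 657.72 -162.6   213.97] F [-0.45 -0.05 -0.17] Tz 0.00 g 35.9 q6 -0.58 a 12.0
 42.07 [ 520.26 -298.66  327.86] F [-0.01  0.02  0.1 ] Tz 0.04 g 36.0 q6 -0.67 a 0.1
```

View pics/w8.png

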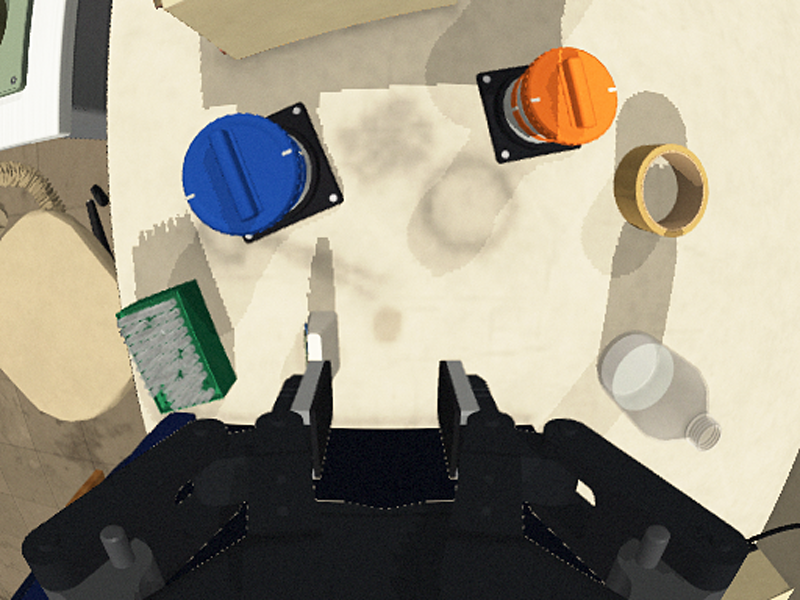

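View pics/i5.png

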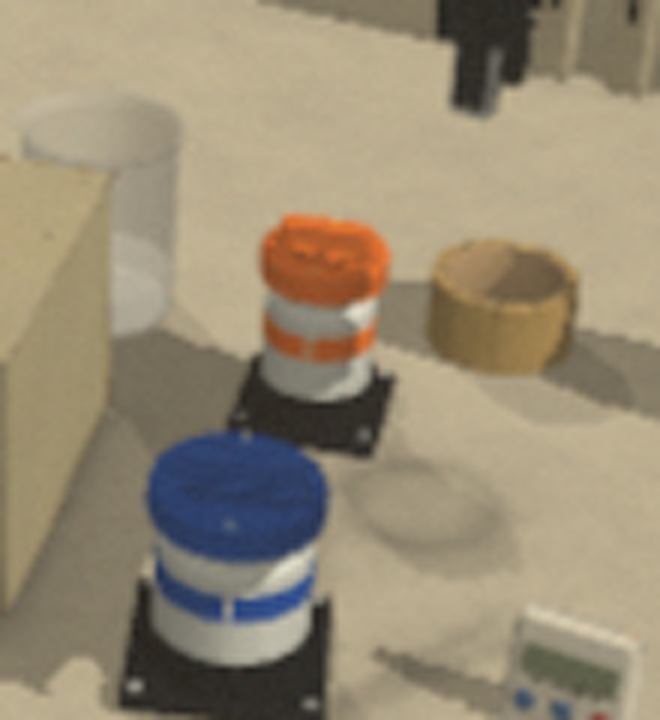

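View pics/i6.png

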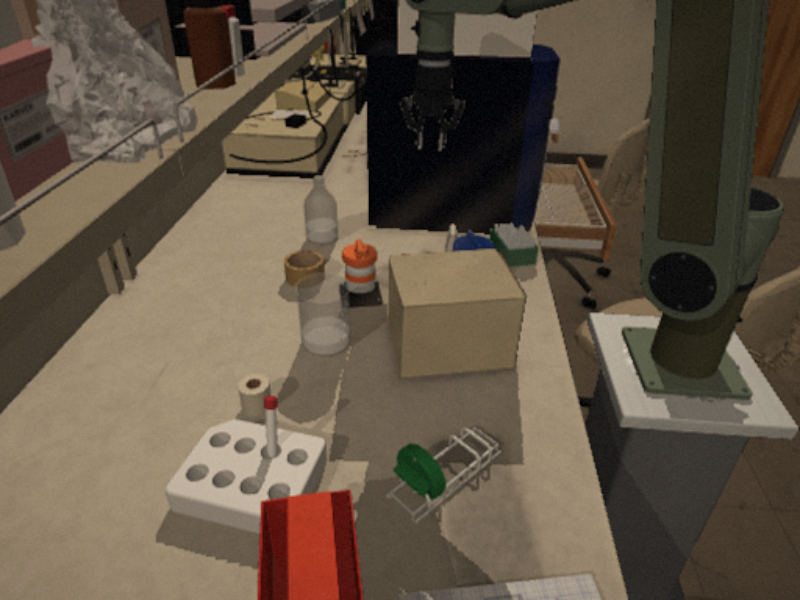

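Run:
```python
from h import *
from scipy.optimize import least_squares
z=np.load('pics/w8.npz');im=z['im'];X=pts('wrist',im,z['d'],(z['p'],z['R']))
hs=cv2.cvtColor(im,cv2.COLOR_RGB2HSV)
for n,c,r,M in (('blue',(412.5,-227.4),45.5,((287,152),(190,196))),('orange',(658.2,-163.9),37.5,((534,100),(612,89)))):
    m=((hs[...,0]>95)&(hs[...,0]<130)&(hs[...,1]>120)) if n=='blue' else ((hs[...,0]<20)&(hs[...,1]>150))
    P=X[m];P=P[np.isfinite(P[:,0])];rr=np.hypot(P[:,0]-c[0],P[:,1]-c[1])
    P=P[(rr<r+8)&(P[:,2]>85)]
    B=P[P[:,2]>127];print(n,'bar',cv2.minAreaRect(B[:,:2].astype(np.float32)),np.median(B[:,2]))
    T=P[(P[:,2]>108)&(P[:,2]<122)];T=T[np.hypot(T[:,0]-c[0],T[:,1]-c[1])<r-4]
    A=np.c_[T[:,:2]-c,np.ones(len(T))];w=np.linalg.lstsq(A,T[:,2],rcond=None)[0];res=T[:,2]-A@w
    k=abs(res)<1.5;w=np.linalg.lstsq(A[k],T[k,2],rcond=None)[0];print('plane z',w[2],'slope mrad',w[:2]*1000,len(T),k.sum())
    Q=P[(P[:,2]>110)&(P[:,2]<124)];H=cv2.convexHull(Q[:,:2].astype(np.float32))[:,0]
    print('ctr',least_squares(lambda p:np.hypot(H[:,0]-p[0],H[:,1]-p[1])-r,c,loss='soft_l1').x)
    a,b=[np.nanmedian(X[int(v*.64)-1:int(v*.64)+2,int(u*.64)-1:int(u*.64)+2].reshape(-1,3),0) for u,v in M]
    print('marks',a,b,(a+b)/2,np.degrees(np.arctan2(b[1]-a[1],b[0]-a[0])))
```

```text
blue bar ((411.4315490722656, -226.90264892578125), (12.881683349609375, 68.7353744506836), 20.93010902404785) 131.67575954128398
plane z 115.29827717743993 slope mrad [ 3.64 -2.03] 3095 2641
ctr [ 412.11 -226.75]
marks [ 449.19 -212.67  117.15] [ 372.59 -240.52  116.79] [ 410.89 -226.6   116.97] -160.01726150936494
orange bar ((658.1167602539062, -163.8664093017578), (13.393338203430176, 52.729068756103516), 14.899971961975098) 131.64706070724873
plane z 115.61632647390702 slope mrad [ 0.2  -2.22] 1704 1358
ctr [ 657.1  -164.24]
marks [ 625.29 -172.45  116.65] [ 689.5  -154.88  116.23] [ 657.4  -163.66  116.44] 15.308203882332231
```

Run:
```python
from h import *
ctrl.finish_job();print(sensors.read_state()['t'])
```

```text
the job is handed in; nothing more can be done
the job is handed in; nothing more can be done
```

Both buckets are capped and locked, and I handed the job in at about 42 s of the 72 s allowed.

- **Blue cap:** I took it from the rack by its rim, laid it flat behind the meter and gripped it again by its bar. I then pressed it on with about 7 N and turned it clockwise until it met the stop.
- **Orange cap:** I picked it up by its bar, pressed it on with about 8 N and turned it clockwise to the stop.

My last checks were from the wrist camera after letting go, before I handed in:

| Check | Blue cap | Orange cap |
|---|---|---|
| Cap x direction (bucket x direction) | 20–21° (about 22°) | about 15° (14.5°) |
| Off centre | under 2 mm | under 1.5 mm |
| Slope of the top | 4 mrad | 2 mrad |
| Bar top above bench (132.5 mm expected when locked) | 131.7 mm | 131.6 mm |

The bar tops read about 0.8 mm low. The camera read the bars about the same amount low when the caps lay on the bench, so I take both caps as risen into the pockets.

The plate heights were less consistent: the plane fits gave 115.3 mm (blue) and 115.6 mm (orange) against 116.5 mm expected. The white marks on the caps gave 117 and 116.4 mm.

In the final pictures the green cap is still in its slot, and the beaker and timer look where they were; I judged those three by eye only. The gripper was clear of everything at the end.

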